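# Fit the sprung hanging bar in the counter display

### The job

Take the spring-loaded hanging bar from its cradle and fit it in the plywood counter display: compress it between the two uprights and let it spring out so that each end sits fully home in its recess, sprung end in the wide side panel, fixed end in the narrow post. Then push the lock lever on the outside of the side panel all the way down. Do not lock it before the bar is in, and leave the other things on the table where they are.

Things in the scene. Friction and masses are not known exactly. Their poses are not given: they have to be found in the camera images.
- bar: Sprung hanging bar, 186 mm long, 0.25 kg, at first lying level in the cradle. Origin on its axis at the middle of the thick part; y runs along the bar to the sprung end. In mm: aluminium tube, diameter 28, y -60 to 60; black fixed stub, diameter 16, y -75 to -60; steel plunger, diameter 16, y 60 to 111. Both noses have a 4 mm chamfer. Grasp it at its middle.
- fixed_end (a point): Centre of the end face of the bar's fixed stub (bar y = -75 mm).
- plunger_end (a point): Centre of the end face of the bar's sprung plunger (bar y = +111 mm when not compressed); it moves with the plunger.
- plunger (a joint): How far the spring-loaded plunger is pushed into the bar, in m: 0 fully out, 0.032 fully in; about 0.006 when the bar is properly fitted. Spring: 2 N at 0 plus 0.3 N per mm.
- cradle: Fixed wooden rest, base 70 (x) by 130 (y) by 10 mm, with two notched saddles 12 mm thick, 50 mm high at y = -48 and 48 mm that hold the bar along the cradle's y, sprung end to +y, bar axis 49 mm above the table. Between the saddles 84 mm are free for the fingers. Origin at the centre of the underside. Beside the cradle the table is clear.
- stand: Fixed plywood counter display. Origin on the table under the middle of the bar's place; x away from the robot, y to the left along the bar's place, z up. In mm: base plate x -75 to 85, y -135 to 135, 15 thick; left side panel, right narrow post and a top shelf across them; 164 clear between their faces (y = 82 and -82), 180 between the recess bottoms. Open towards -x and +x.
- socket_left (a point): Centre of the mouth (stand 0, 82, 130 mm) of the recess for the plunger in the left side panel: square, 22 x 22 mm, 8 mm deep, with thin steel rim. Panel: 18 mm thick, stand x -18 to 70, up to z 260, with a front wing x -72 to -18 up to z 160; panel and wing have one flat inner face, on which the plunger can be pressed and slid.
- socket_right (a point): Centre of the mouth (stand 0, -82, 130 mm) of the recess for the fixed stub in the right post: square, 22 x 22 mm, 8 mm deep, with thin steel rim. Post: 18 mm thick, stand x -18 to 18, up to z 260 mm. It has no front wing, so the bar's stub can stand in front of it.
- lock_lever (a joint): Lock lever outside the left panel, rad: 0 points up and towards the robot, 50 degrees above level; 1.05 is fully down, 10 degrees below level (hard stop). It stays where it is left (friction 0.12 N m: 2 to 3 N at the paddle); push it down from above. Pivot at stand -50, 110, 130 mm, axis along y, lever 95 mm long.
- lever_end (a point): Outer end of the lock lever, on the centre line of its black paddle (65 mm long, 28 mm wide along the stand's y, centred at stand y 117 mm, 12 mm thick); 95 mm from the pivot.
- dish: White ceramic dish, 90 mm wide, 35 mm high, origin at the centre of its underside. Leave alone.
- tape_roll: Cardboard ring lying flat, 90 mm across, 25 mm high, origin at the centre of its underside. Leave alone.
- photo_frame: Dark wooden picture frame lying flat, 130 x 180 x 16 mm, origin at the centre of its underside. Leave alone.
- jar: Amber glass jar, 66 mm wide, 90 mm high, origin at the centre of its underside. Leave alone.
- mug: Blue mug, 80 mm wide, 90 mm high, origin at the centre of its underside. Leave alone.
- brush: Wooden-handled brush lying flat on the table, 190 mm long along its x axis. Leave alone.
- shelf_edge (a point): Middle of the lower front edge of the top shelf (stand 10, 0, 260 mm). The shelf covers stand x 10 to 80, y -115 to 115, z 260 to 276 mm, two small boxes on it reach z 306. It keeps a gripper from reaching the bar's place from straight above: lean the tool, so that it comes from the robot's side (-x) and above.
There are look-alikes about, which are no part of the job. What is shaped like the bar but green or purple is not meant.

How it is judged:
On the way, in this order (a step that is already met when the one before it is completed fails the run):
1. The bar sits in both recesses, held by its spring, while the lock lever is still up (x of fixed_end in the frame of socket_right between -0.006 and 0.006 m and z of fixed_end in the frame of socket_right between -0.006 and 0.006 m and y of fixed_end in the frame of socket_right below -0.005 m and x of plunger_end in the frame of socket_left between -0.006 and 0.006 m and z of plunger_end in the frame of socket_left between -0.006 and 0.006 m and y of plunger_end in the frame of socket_left above 0.005 m and value of joint plunger above 0.002 m and value of joint lock_lever below 0.4 rad), for 0.2 s.
2. The lock lever is pushed fully down with the bar still seated (x of fixed_end in the frame of socket_right between -0.006 and 0.006 m and z of fixed_end in the frame of socket_right between -0.006 and 0.006 m and y of fixed_end in the frame of socket_right below -0.005 m and x of plunger_end in the frame of socket_left between -0.006 and 0.006 m and z of plunger_end in the frame of socket_left between -0.006 and 0.006 m and y of plunger_end in the frame of socket_left above 0.005 m and value of joint plunger above 0.002 m and value of joint lock_lever above 0.95 rad), for 0.2 s.
At the end, for the whole second after the job is handed in: Stub and plunger each at least 5 mm inside their recess (post, side panel), within 6 mm of its centre sideways and in height; plunger pushed in 2 mm or more; bar at rest; lock lever at 0.95 rad or more; dish, tape roll, frame, jar, mug and brush within 30 mm of their starts (all of step 2 and linear speed of bar below 0.02 m/s); the robot touches nothing.
It fails at once if A bystander (dish, tape roll, frame, jar, mug, brush) is moved by more than 30 mm (distance of any of dish, tape_roll, photo_frame, jar, mug, brush from where it was at the start of the episode above 0.03 m).
It also fails if it takes over 56 s, if anything falls off the work surface, if the arm or the gripper's body presses on something with over 40 N, if the wrist force passes 120 N, or if a joint passes its speed limit or range.

### The arm

A 7-joint arm with a two-finger parallel gripper is mounted at the origin on the work surface. World frame = base frame: x ahead of the robot, y to its left, z up, the work surface at z = 0. Lengths are in m, angles in rad, forces in N, time in s.
With the tool pointing down it reaches from about 0.425 to 0.875 m from the base axis. Payload 4.7 kg.
Tool frame: the origin (TCP) lies midway between the tips of the shut fingers; the grasp point (between the pads) lies 19 mm behind it (ctrl.grip_point_offset is the distance from the TCP to the grasp point, in m); z points along the fingers, y is the line along which they close (so a half turn about z gives the same grasp; the last joint's range is limited). The gripper opens to 87 mm and grips with 3 to 60 N. Pads are 19 mm wide; open, the fingers measure 117 mm over their backs; the gripper's body (75 mm by 190 mm) begins 51 mm behind the grasp point.
Start: joints at [1.182, 0.321, -0.07, 1.45, 0.023, 1.371, -0.057], TCP at [0.255, -0.598, 0.223] pointing down, gripper open.
Joint ranges: [-2.86, 2.86], [-0.3, 2.09], [-1.38, 1.24], [0.06, 2.45], [-1.56, 4.7], [0.09, 2.05], [-2.69, 2.69]. Speed limits (rad/s): [2.57, 2.57, 3.14, 3.14, 3.14, 3.14, 3.14].

### API

Orientations are given as a rotation vector (axis times angle).
In Python, from bench import ctrl gives the robot as it stands.
- The arm moves only by the tool move_arm, never from a script. Its argument "increments" is text: rows parted by semicolons, each of 7 numbers parted by spaces: the shift along the world's x, y, z in mm, then the turn, a rotation vector about the world's x, y, z in degrees, then the closure in counts, from 0 (fully open) to 255 (shut). A call has exactly 8 rows; each row shifts and turns the commanded pose from where the row before left it; what a row does not reach is not made up. A row lasts 1/12 s, in which the tool goes at most 41.7 mm and 7.16 degrees, less where a joint would pass 70% of its speed; a pose out of reach is approached as far as the arm can. A call with a gripper value outside its range is refused whole. The fingers move at their own pace and stop on an object; "grip_force" is the grip in N (left out, the last holds). Time passes only in rows, so rows that do not move let the fingers close, or fill a call up. It gives the time, the measured TCP pose, the force, the opening and the grip force at its end, in the units of the state.
- ctrl.get_state(): the state, without advancing time (a new reading comes with each control period).
- ctrl.get_image(name): name is "scene" or "top" or "wrist"; returns a dict with "frame" (480x640x3 uint8, red, green, blue), "depth" (480x640 float32, m along the optical axis (not along the pixel's ray), 0 where there is no reading), "fx", "fy", "cx", "cy" (pixels), "position" and "orientation" of the camera in the world. Camera axes: x right, y down, z forward; pixel columns grow to the right and rows downward; lengths in m; the calibration is good to about 2 mm. A picture is of the moment at which its call begins.
- ctrl.close_job(): hands the job in; it is judged then, once.
Trained networks look in a picture, given as the dict that the camera call returned (one of the last four; its "shot" number tells which), for a name from the list of things; names that differ only in an ending like _2 or _b are one class to them, and where a whole thing is asked for, a point or a joint stands for the part that bears it (a point fixed in the world has none). Each returns a list of dicts, best first, with "score" (0 to 1); they miss things now and then, are a little off and sometimes report something else, mostly with a low value. They report only what shows in the picture. A call takes as long as a camera call. They do not tell look-alikes from the thing itself.
- ctrl.find_in(target, picture): "centre" ([x, y, z] in m, in world coordinates, good to about 4 mm: the middle of the surface that is visible of it).
- ctrl.silhouettes(target, picture): "region" (480x640 bool, what is visible of it).
The state is a dict: "time": time; "joint_positions": joint angles; "qd": joint speeds; "joint_torque": joint torques, N m; "position": TCP position; "tool_rot": TCP orientation; "ft_force": force on the tool from outside, world axes, zero at the start; "torque": the same for the moment, N m; "grip_width": opening from 0.0 (shut) to 1.0 (fully open); "grip_force": force on a finger pad.
Only numpy, scipy, OpenCV 4.12 (cv2) and the standard library are available. Lean on these libraries where they do the work, as an engineer would, in place of code of your own. Each camera call takes 0.05 s, during which the arm holds its last target. There are 200 camera calls.

## Working session

There is one attempt and no reset: what is moved stays moved. The work goes in short steps, Python scripts to look and compute and a tool call to move; the robot and the scene stay as the last step left them, time stands still between calls to the robot, and variables do not carry over. Pictures are saved under pics/ and viewed, at most 12 in all, crops included, and the job is handed in when it is done.

Besides the shell and the picture viewer there is one more tool, called after "Call:" as name(argument=value, ...) on one line, values as JSON. move_arm: Moves the arm, as the interface text tells. Its arguments: {"type":"object","properties":{"increments":{"type":"string"},"grip_force":{"type":"number"}},"required":["increments"]}

```bash
mkdir -p pics; ls; cat > h.py <<'E'
import numpy as np, cv2
from bench import ctrl
from scipy.spatial.transform import Rotation as R
def rot(o):
    o=np.array(o,float)
    return R.from_matrix(o) if o.shape==(3,3) else (R.from_rotvec(o) if o.size==3 else R.from_quat(o))
def cloud(p):
    v,u=np.mgrid[:480,:640]; d=p['depth']
    c=np.stack([(u-p['cx'])*d/p['fx'],(v-p['cy'])*d/p['fy'],d],-1)
    w=rot(p['orientation']).apply(c.reshape(-1,3))+np.array(p['position'])
    w=w.reshape(480,640,3); w[d==0]=np.nan
    return w
def save(p,n): cv2.imwrite('pics/'+n+'.png',p['frame'][...,::-1])
def pix(p,X):
    c=rot(p['orientation']).inv().apply(np.atleast_2d(X)-np.array(p['position']))
    return np.c_[c[:,0]/c[:,2]*p['fx']+p['cx'],c[:,1]/c[:,2]*p['fy']+p['cy']]
E
python3 - <<'E'
from h import *
s=ctrl.get_state(); print(s)
a=ctrl.get_image('scene');b=ctrl.get_image('top')
cv2.imwrite('pics/s.png',a['frame'][...,::-1]);save(b,'t')
for n,p in(('scene',a),('top',b)):
    print(n,p['position'],p['orientation'],p['fx'])
    for t in['bar','cradle','stand','lock_lever','fixed_end','plunger_end','socket_left','socket_right','lever_end','dish','tape_roll','photo_frame','jar','mug','brush']:
        try:
            r=ctrl.find_in(t,p)
            print(t,[(np.round(x['centre'],3).tolist(),round(x['score'],2),pix(p,x['centre'])[0].astype(int).tolist()) for x in r[:4]])
        except Exception as e: print(t,e)
E
```

```text
pics
{'time': 0.0, 'joint_positions': array([ 1.18207969,  0.32181164, -0.07007714,  1.45166133,  0.0225879 ,
        1.37078792, -0.05688713]), 'qd': array([-0.00062288, -0.0008463 , -0.00104972,  0.0011153 , -0.00123502,
        0.00160032, -0.00142638]), 'joint_torque': array([-2.96711187e-05, -4.91296363e+01, -4.03870884e-01, -3.12527168e+01,
       -6.38241973e-02,  4.37527313e-02,  1.89922807e-04]), 'position': array([ 0.25454745, -0.5974927 ,  0.22147568]), 'tool_rot': array([-3.07629034e+00, -6.28160334e-01,  7.25621712e-04]), 'ft_force': array([ 0.03884622, -0.256415  ,  0.3083579 ]), 'torque': array([0.00306584, 0.02609711, 0.00633307]), 'grip_force': 0.0, 'grip_width': 0.9990400080289253}
scene [ 0.99742753 -0.71232036  1.3888446 ] [-2.46753781 -0.88095929  0.24215215] 513.2615628434269
bar [([0.487, -0.504, 0.029], 0.89, [222, 340]), ([0.254, -0.328, 0.026], 0.83, [208, 251]), ([0.4, -0.716, 0.027], 0.68, [142, 380]), ([0.672, 0.093, 0.11], 0.68, [404, 219])]
cradle [([0.616, -0.297, 0.017], 0.47, [306, 315])]
stand [([0.672, 0.092, 0.106], 0.59, [404, 220])]
lock_lever [
[... 1723 characters left out ...]
[0.254, -0.324, 0.022], 0.79, [380, 332]), ([0.48, -0.497, 0.026], 0.77, [435, 259])]
plunger_end [([0.195, -0.382, 0.022], 0.63, [399, 351]), ([0.62, -0.302, 0.021], 0.6, [371, 215])]
socket_left [([0.652, 0.119, 0.157], 0.79, [230, 200])]
socket_right [([0.65, 0.126, 0.155], 0.66, [227, 201])]
lever_end [([0.564, 0.242, 0.18], 0.71, [184, 231]), ([0.437, -0.033, 0.024], 0.3, [286, 274])]
dish [([0.619, -0.301, 0.019], 0.6, [371, 215]), ([0.665, -0.477, 0.035], 0.59, [428, 200])]
tape_roll [([0.438, -0.03, 0.025], 0.7, [286, 274]), ([0.337, 0.395, 0.02], 0.49, [150, 307])]
photo_frame []
jar [([0.534, 0.431, 0.088], 0.9, [131, 244])]
mug [([0.668, -0.477, 0.036], 0.57, [428, 199])]
brush []
```

View pics/s.png

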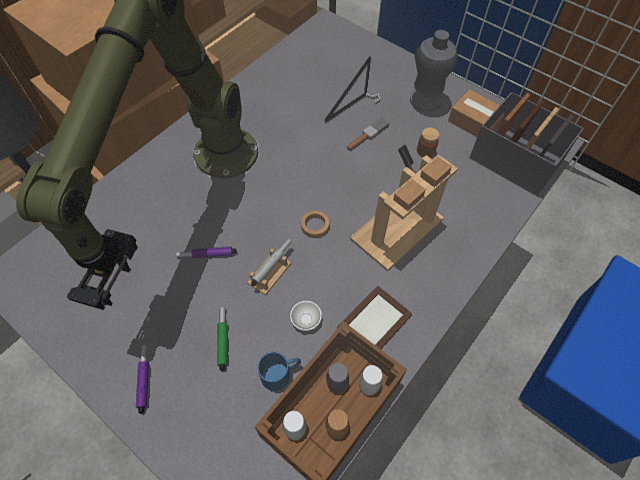

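View pics/t.png

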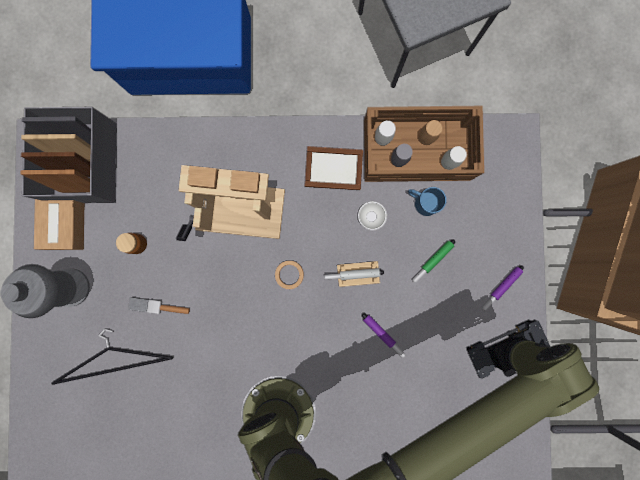

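The scene view shows the grey bar in its cradle at (270,262) and the stand at (404,215). In the top view the bar lies from (325,275) at the plunger to (382,272) at the stub, with the stand at (230,205), the lever paddle at (185,231) and the tape ring at (289,274). Next I'll take the poses from the depth clouds.

```bash
cat > m.py <<'E'
from h import *
a=ctrl.get_image('scene');b=ctrl.get_image('top')
for n,p in(('scene',a),('top',b)):
    w=cloud(p); x,y,z=w[...,0],w[...,1],w[...,2]
    m=(abs(x-.436)<.06)&(abs(y+.243)<.14)&(z>.051)&(z<.08)
    q=w[m]; c=np.median(q,0)
    l=cv2.fitLine(q[:,:2].astype(np.float32),cv2.DIST_HUBER,0,.001,.001).ravel()
    d=l[:2]*np.sign(l[1]); t=(q[:,:2]-l[2:])@d
    print(n,'bar n',len(q),'dir',d,'ang',np.degrees(np.arctan2(-d[0],d[1])),'ends',l[2:]+d*t.min(),l[2:]+d*t.max(),'len',np.ptp(t),'ztop',np.percentile(q[:,2],[50,90,97]))
    for lab,lo,hi in(('base',.009,.021),('shelf',.269,.283),('panel',.254,.2665),('wing',.152,.167)):
        m=(x>.5)&(x<.85)&(y>-.1)&(y<.3)&(z>lo)&(z<hi)
        q=w[m]; 
        if len(q)<10: continue
        r=cv2.minAreaRect((q[:,:2]*1000).astype(np.float32))
        print(n,lab,len(q),np.round(r[0],1),np.round(r[1],1),round(r[2],2),'z',np.round(np.median(q[:,2]),4))
        print(np.round(cv2.boxPoints(r)).tolist())
E
python3 m.py
```

```text
scene bar n 457 dir [-0.07692605  0.9970368 ] ang 4.411896 ends [ 0.44340611 -0.3340252 ] [ 0.42916839 -0.14949042] len 0.18508321698289415 ztop [0.0592438  0.06490075 0.0669775 ]
scene base 2332 [676.4  73.5] [345.7 322.3] 89.49 z 0.0149
[[514.0, -98.0], [836.0, -101.0], [839.0, 245.0], [517.0, 248.0]]
scene shelf 770 [682.5 111.9] [232.8  72.9] 84.1 z 0.2758
[[634.0, -0.0], [707.0, -8.0], [731.0, 224.0], [658.0, 231.0]]
scene panel 163 [667.3 110.6] [223.9  99.8] 83.63 z 0.2614
[[605.0, 5.0], [704.0, -6.0], [729.0, 216.0], [630.0, 227.0]]
scene wing 185 [612.  132.4] [214.2 156.5] 71.08 z 0.1595
[[503.0, 56.0], [651.0, 6.0], [721.0, 208.0], [573.0, 259.0]]
top bar n 440 dir [-0.07388108  0.99726707] ang 4.236934 ends [ 0.44332787 -0.33071968] [ 0.42983528 -0.14859303] len 0.18262575068779313 ztop [0.05889295 0.06383584 0.06611953]
top base 2473 [681.   91.9] [322.9 386.2] 0.78 z 0.0147
[[517.0, 283.0], [522.0, -103.0], [845.0, -99.0], [840.0, 287.0]]
top shelf 1164 [685.1 113.9] [230.7  70.8] 83.33 z 0.2757
[[637.0, 3.0], [707.0, -5.0], [734.0, 224.0], [663.0, 233.0]]
top panel 178 [639.4 103.4] [ 84.  232.7] 10.82 z 0.2601
[[576.0, 210.0], [620.0, -19.0], [702.0, -3.0], [659.0, 226.0]]
top wing 205 [635.3 141.7] [ 93.7 247.2] 12.06 z 0.1595
[[564.0, 253.0], [615.0, 11.0], [707.0, 31.0], [655.0, 272.0]]
```

Call:
move_arm(increments="15 28 -5 0 0 6 0;15 28 -5 0 0 6 0;15 28 -5 0 0 6 0;15 28 -5 0 0 6 0;15 28 -5 0 0 6 0;15 28 -5 0 0 6 0;15 28 -5 0 0 6 0;15 28 -5 0 0 6 0", grip_force=40)

```text
time: 2.37
position: [0.3753, -0.3726, 0.1826]
tool_rot: [2.551, 1.832, -0.0]
ft_force: [-0.0, -0.0, -0.8]
grip_width: 1.0
grip_force: 0.0
```

Call:
move_arm(increments="15 28 -8 0 0 6 0;15 28 -8 0 0 6 0;15 28 -8 0 0 6 0;18 30 -8 0 0 5 0;0 0 0 0 0 0 0;0 0 0 0 0 0 0;0 0 0 0 0 0 0;0 0 0 0 0 0 0")

```text
time: 3.03
position: [0.4373, -0.2614, 0.1509]
tool_rot: [2.143, 2.296, -0.001]
ft_force: [-0.4, -1.2, -0.1]
grip_width: 1.002
grip_force: 0.0
```

```bash
cat > b.py <<'E'
from h import *
s=ctrl.get_state();print(s['time'],s['joint_positions'].round(3),s['position'].round(4),rot(s['tool_rot']).as_matrix().round(3).tolist())
p=ctrl.get_image('wrist');save(p,'w1');w=cloud(p)
for t in('bar','fixed_end','plunger_end'):
    print(t,[(np.round(x['centre'],4).tolist(),round(x['score'],2)) for x in ctrl.find_in(t,p)[:3]])
x,y,z=w[...,0],w[...,1],w[...,2]
m=(abs(x-.436)<.06)&(abs(y+.243)<.14)&(z>.053)&(z<.08);q=w[m]
l=cv2.fitLine(q[:,:2].astype(np.float32),cv2.DIST_HUBER,0,.001,.001).ravel()
d=l[:2]*np.sign(l[1]); t=(q[:,:2]-l[2:])@d
print('dir',d,'at y=-.2587 x=',l[2]+d[0]/d[1]*(-.2587-l[3]),'ends',l[2:]+d*t.min(),l[2:]+d*t.max(),np.percentile(q[:,2],[50,90,97]),len(q))
E
python3 b.py
```

```text
3.0333 [ 0.9    0.094 -0.434  1.876  0.044  1.18   0.52 ] [ 0.4373 -0.2614  0.1509] [[-0.069, 0.998, 0.0], [0.998, 0.069, -0.001], [-0.001, 0.0, -1.0]]
bar [([0.2755, -0.2991, 0.0281], 0.91), ([0.4168, -0.4311, 0.021], 0.72), ([0.4328, -0.2339, 0.0655], 0.58)]
fixed_end [([0.4315, -0.2343, 0.0578], 0.75), ([0.4189, -0.4324, 0.0178], 0.75), ([0.2767, -0.2983, 0.0224], 0.58)]
plunger_end [([0.4286, -0.1716, 0.0553], 0.75), ([0.4177, -0.4304, 0.0212], 0.68)]
dir [-0.07925174  0.99685466] at y=-.2587 x= 0.43517363 ends [ 0.44112076 -0.33350508] [ 0.42636082 -0.1478497 ] [0.06062774 0.06370838 0.06431327] 6630
```

Call:
move_arm(increments="-2 3 -20 0 0 0.5 0;0 0 -20 0 0 0 0;0 0 -20 0 0 0 0;0 0 -20 0 0 0 0;0 0 -20 0 0 0 0;0 0 -14 0 0 0 0;0 0 -7 0 0 0 0;0 0 0 0 0 0 0", grip_force=45)

```text
time: 3.9
position: [0.4345, -0.2567, 0.0281]
tool_rot: [-2.13, -2.305, 0.001]
ft_force: [-0.6, 0.1, -0.2]
grip_width: 0.997
grip_force: 0.0
```

Call:
move_arm(increments="0 0 0 0 0 0 255;0 0 0 0 0 0 255;0 0 0 0 0 0 255;0 0 0 0 0 0 255;0 0 0 0 0 0 255;0 0 0 0 0 0 255;0 0 0 0 0 0 255;0 0 0 0 0 0 255")

```text
time: 4.57
position: [0.4358, -0.257, 0.0297]
tool_rot: [2.131, 2.308, 0.0]
ft_force: [0.2, 0.0, 0.2]
grip_width: 0.476
grip_force: 0.0
```

Call:
move_arm(increments="0 0 0 0 0 0 255;0 0 0 0 0 0 255;0 0 0 0 0 0 255;0 0 0 0 0 0 255;0 0 0 0 0 0 255;0 0 0 0 0 0 255;0 0 10 0 0 0 255;0 0 15 0 0 0 255")

```text
time: 5.23
position: [0.4342, -0.256, 0.0536]
tool_rot: [-2.128, -2.306, 0.001]
ft_force: [0.3, 0.6, -1.7]
grip_width: 0.31
grip_force: 45.0
```

Call:
move_arm(increments="0 0 20 0 0 0 255;0 0 20 0 0 0 255;0 0 20 0 0 0 255;0 0 20 0 0 0 255;0 0 20 0 0 0 255;0 0 20 0 0 0 255;0 0 20 0 0 0 255;0 0 0 0 0 0 255")

```text
time: 5.9
position: [0.4379, -0.2579, 0.1991]
tool_rot: [2.126, 2.303, 0.001]
ft_force: [1.3, -0.0, -0.5]
grip_width: 0.303
grip_force: 45.0
```

```bash
cat > k.py <<'E'
from h import *
from scipy.optimize import least_squares
D=[([1.18207969,.32181164,-.07007714,1.45166133,.0225879,1.37078792,-.05688713],[.25454745,-.5974927,.22147568],[-3.07629034,-.628160334,.0007256]),
([.9,.094,-.434,1.876,.044,1.18,.52],[.4373,-.2614,.1509],R.from_matrix([[-.069,.998,0],[.998,.069,-.001],[-.001,0,-1]]).as_rotvec())]
s=ctrl.get_state(); D.append((s['joint_positions'],s['position'],s['tool_rot']))
sg=[-1,1,-1,1,-1,1,-1]
def fk(q,p,sg=sg):
    h,a1,L1,e1,L2,e2,Lt,w=p
    A=R.from_euler('z',sg[0]*q[0]); P=np.array([0,0,h])+A.apply([a1,0,0])
    A=A*R.from_euler('y',q[1])*R.from_euler('z',sg[2]*q[2]); P=P+A.apply([e1,0,L1])
    A=A*R.from_euler('y',q[3])*R.from_euler('z',sg[4]*q[4]); P=P+A.apply([e2,0,L2])
    A=A*R.from_euler('y',q[5]); P=P+A.apply([w,0,0])
    A=A*R.from_euler('z',sg[6]*q[6]); P=P+A.apply([0,0,Lt])
    return P,A
def fit(sg):
    return least_squares(lambda p:np.r_[np.concatenate([fk(q,p,sg)[0]-x for q,x,_ in D]),.05*(p-[.3,0,.45,0,.4,0,.25,0])],[.3,0,.45,0,.4,0,.25,0])
if __name__=='__main__':
    print(s['joint_positions'].round(3))
    import itertools
    for c in itertools.product([1,-1],repeat=3):
        g=[-1,1,c[0],1,c[1],1,c[2]]
        f=fit(g); T=[(rot(r).inv()*fk(q,f.x,g)[1]).as_rotvec().round(3).tolist() for q,x,r in D]
        print(g,f.x.round(3),f.cost,[(fk(q,f.x,g)[0]-x).round(4).tolist() for q,x,_ in D][:3],T)
E
python3 k.py
```

```text
[ 0.907  0.047 -0.438  1.822  0.022  1.269  0.543]
[-1, 1, 1, 1, 1, 1, 1] [ 0.165  0.8    0.673 -0.155  0.354  0.197  0.367  0.526] 0.0018493122201043491 [[0.0151, 0.0089, 0.002], [0.0038, 0.0027, 0.0144], [-0.0122, -0.0098, -0.016]] [[-0.0, 0.0, -1.543], [-0.001, 0.001, 0.367], [0.003, -0.003, 0.403]]
[-1, 1, 1, 1, 1, 1, -1] [ 0.165  0.8    0.673 -0.155  0.354  0.197  0.367  0.526] 0.0018493122201043554 [[0.0151, 0.0089, 0.002], [0.0038, 0.0027, 0.0144], [-0.0122, -0.0098, -0.016]] [[-0.0, 0.0, -1.429], [-0.001, 0.0, -0.673], [0.004, -0.001, -0.684]]
[-1, 1, 1, 1, -1, 1, 1] [ 0.002  0.893  0.664 -0.172  0.317  0.155  0.247  0.572] 0.0020153576985498687 [[-0.0006, 0.0032, 0.0027], [-0.0085, -0.003, 0.0165], [0.0015, -0.0037, -0.0185]] [[0.037, -0.032, -1.551], [0.076, -0.026, 0.334], [0.043, -0.017, 0.39]]
[-1, 1, 1, 1, -1, 1, -1] [ 0.002  0.893  0.664 -0.172  0.317  0.155  0.247  0.572] 0.002015357698549865 [[-0.0006, 0.0032, 0.0027], [-0.0085, -0.003, 0.0165], [0.0015, -0.0037, -0.0185]] [[0.034, -0.034, -1.437], [0.08, 0.015, -0.706], [0.046, 0.008, -0.697]]
[-1, 1, -1, 1, 1, 1, 1
[... 311 characters left out ...]
29  0.024] 0.000515846070644474 [[0.0232, 0.0126, 0.0009], [0.0024, -0.0003, 0.0024], [-0.0028, -0.0034, -0.0025]] [[-0.033, 0.037, -1.562], [-0.086, 0.023, -1.536], [-0.046, 0.011, -1.557]]
[-1, 1, -1, 1, -1, 1, 1] [ 0.218  0.062  0.464 -0.016  0.483  0.013  0.332  0.014] 0.00028349421277884225 [[0.0201, 0.0092, -0.0002], [-0.0011, -0.0013, 0.0023], [-0.0008, -0.0012, -0.0019]] [[0.0, -0.0, -1.685], [0.0, -0.0, -0.531], [-0.0, 0.0, -0.484]]
[-1, 1, -1, 1, -1, 1, -1] [ 0.218  0.062  0.464 -0.016  0.483  0.013  0.332  0.014] 0.0002834942127788433 [[0.0201, 0.0092, -0.0002], [-0.0011, -0.0013, 0.0023], [-0.0008, -0.0012, -0.0019]] [[0.0, -0.0, -1.571], [0.0, -0.0, -1.571], [-0.0, 0.0, -1.571]]
```

```bash
cat > ik.py <<'E'
from k import *
P=fit(sg).x; Z=R.from_euler('z',np.pi/2)
lo=np.array([-2.86,-.3,-1.38,.06,-1.56,.09,-2.69])+.03;hi=np.array([2.86,2.09,1.24,2.45,4.7,2.05,2.69])-.03
O=np.array([.639,.118,0]);psi=np.radians(-6.2);S=R.from_euler('z',psi)
q0=ctrl.get_state()['joint_positions']
def tgt(st,lean):  # bar origin in stand mm
    th=np.radians(lean); z=S.apply([np.sin(th),0,-np.cos(th)]); xx=S.apply([0,1,0]); y=np.cross(z,xx)
    A=R.from_matrix(np.c_[xx,y,z]); return O+S.apply(np.array(st)/1000)+.019*z,A
if __name__=='__main__':
  rng=np.random.default_rng(0)
  for st in([-120,-35,150],[-45,-35,130],[0,-15,130]):
    for lean in(20,35,45,50,60):
        x,A=tgt(st,lean)
        best=[]
        for i in range(25):
            q1=q0 if i==0 else rng.uniform(lo,hi)
            f=least_squares(lambda q:np.r_[10*(fk(q,P)[0]-x),(A.inv()*fk(q,P)[1]*Z.inv().inv()).as_rotvec(),.003*(q-q0)],np.clip(q1,lo,hi),bounds=(lo,hi),max_nfev=80)
            e=np.linalg.norm(fk(f.x,P)[0]-x),(A.inv()*fk(f.x,P)[1]*Z).magnitude()
            if e[0]<.006 and e[1]<.03: best.append((abs(f.x-q0).max(),f.x.round(2).tolist()))
        best.sort(); print(st,lean,len(best),best[:1])
E
sed -i 's/\*Z.inv().inv())/*Z)/' ik.py; python3 ik.py
```

```text
[-120, -35, 150] 20 14 [(np.float64(1.0617368794563102), [0.1, -0.07, -0.41, 2.11, 0.16, 0.78, -0.52])]
[-120, -35, 150] 35 14 [(np.float64(1.1610240307626178), [0.82, -0.27, -1.2, 2.21, 0.1, 0.5, -0.62])]
[-120, -35, 150] 45 17 [(np.float64(1.8142619763405667), [0.43, -0.27, -0.94, 2.37, 0.72, 0.37, -1.27])]
[-120, -35, 150] 50 13 [(np.float64(2.217022998790499), [0.48, -0.27, -1.06, 2.42, 1.06, 0.38, -1.67])]
[-120, -35, 150] 60 0 []
[-45, -35, 130] 20 16 [(np.float64(1.0184697444104651), [-0.11, 0.11, -0.12, 1.99, 0.19, 0.73, -0.46])]
[-45, -35, 130] 35 18 [(np.float64(1.5146106310368157), [0.11, 0.02, -0.47, 2.17, 0.64, 0.47, -0.97])]
[-45, -35, 130] 45 16 [(np.float64(2.1832549317776166), [-0.19, -0.01, -0.2, 2.33, 1.29, 0.36, -1.64])]
[-45, -35, 130] 50 8 [(np.float64(2.5835844522705957), [0.6, 0.14, -1.17, 2.34, 1.65, 0.6, -2.04])]
[-45, -35, 130] 60 5 [(np.float64(2.81864993414257), [0.65, 0.42, -1.35, 2.42, 2.01, 1.01, -2.28])]
[0, -15, 130] 20 15 [(np.float64(1.0328096256976025), [-0.13, 0.21, -0.12, 1.87, 0.21, 0.74, -0.48])]
[0, -15, 130] 35 20 [(np.float64(1.5173893824804243), [-0.03, 0.12, -0.32, 2.07, 0.67, 0.47, -0.97])]
[0, -15, 130] 45 18 [(np.float64(2.039833510042394), [-1.13, 0.24, 1.04, 2.13, 0.04, 0.12, -0.34])]
[0, -15, 130] 50 24 [(np.float64(2.524304244239867), [0.56, 0.33, -1.17, 2.24, 1.71, 0.73, -1.98])]
[0, -15, 130] 60 22 [(np.float64(2.7037591041235354), [0.62, 0.62, -1.35, 2.32, 2.08, 1.13, -2.16])]
```

Call:
move_arm(increments="10 25 9 0 -4.4 -1.3 255;10 25 9 0 -4.4 -1.3 255;10 25 9 0 -4.4 -1.3 255;10 25 9 0 -4.4 -1.3 255;10 25 9 0 -4.4 -1.3 255;10 25 9 0 -4.4 -1.3 255;10 25 9 0 -4.4 -1.3 255;10 25 9 0 -4.4 -1.3 255")

```text
time: 6.57
position: [0.5143, -0.1072, 0.2476]
tool_rot: [2.017, 1.878, 0.44]
ft_force: [0.4, -0.2, -1.5]
grip_width: 0.313
grip_force: 45.0
```

```bash
cat > st.py <<'E'
from h import *
s=ctrl.get_state();M=rot(s['tool_rot']).as_matrix()
g=s['position']-.019*M[:,2]
O=np.array([.639,.118,0]);S=R.from_euler('z',-6.2,degrees=True)
want=lambda th:R.from_matrix(np.c_[S.apply([0,1,0]),np.cross(S.apply([np.sin(th),0,-np.cos(th)]),S.apply([0,1,0])),S.apply([np.sin(th),0,-np.cos(th)])])
print('t',round(s['time'],2),'q',s['joint_positions'].round(2),'tcp',s['position'].round(4),'grip',g.round(4),'stand',(S.inv().apply(g-O)*1000).round(1))
print('z',M[:,2].round(3),'x',M[:,0].round(3),'lean',np.degrees(np.arccos(-M[2,2])).round(1),'F',s['ft_force'].round(1),'gw',s['grip_width'].round(3))
for L in(45,50): print(L,'todo rotvec deg',np.degrees((want(np.radians(L))*rot(s['tool_rot']).inv()).as_rotvec()).round(2))
E
python3 st.py
```

```text
t 6.57 q [ 0.39 -0.3  -0.17  2.11 -0.14  0.87  0.21] tcp [ 0.5143 -0.1072  0.2476] grip [ 0.5057 -0.1064  0.2645] stand [-108.3 -237.5  264.5]Traceback (most recent call last):
  File "st.py", line 7, in <module>
    print('z',M[:,2].round(3),'x',M[:,0].round(3),'lean',np.degrees(np.arccos(-M[2,2])).round(1),'F',s['ft_force'].round(1),'gw',s['grip_width'].round(3))
                                                                                                                                 ^^^^^^^^^^^^^^^^^^^^^
AttributeError: 'float' object has no attribute 'round'
```

```bash
sed -i "s/s\['grip_width'\].round(3)/round(s['grip_width'],3)/" st.py; python3 st.py
```

```text
t 6.57 q [ 0.39 -0.3  -0.17  2.11 -0.14  0.87  0.21] tcp [ 0.5143 -0.1072  0.2476] grip [ 0.5057 -0.1064  0.2645] stand [-108.3 -237.5  264.5]
z [ 0.452 -0.043 -0.891] x [ 0.074  0.997 -0.011] lean 27.0 F [ 0.4 -0.2 -1.5] gw 0.313
45 todo rotvec deg [ -1.04 -17.98  -1.85]
50 todo rotvec deg [ -1.5  -22.96  -1.81]
```

Call:
move_arm(increments="10 12 -14 0 0 -0.5 255;10 25 -14 0 0 -0.5 255;8 28 -14 0 -1 -0.5 255;8 28 -14 0 -1 -0.3 255;6 28 -12 0 -2 0 255;6 28 -12 0 -2 0 255;6 26 -10 -0.5 -3 0 255;6 20 -5 -0.5 -3 0 255")

```text
time: 7.23
position: [0.5731, 0.0893, 0.1519]
tool_rot: [1.905, 1.726, 0.6]
ft_force: [-0.2, -1.7, -2.5]
grip_width: 0.31
grip_force: 45.0
```

```bash
python3 st.py
```

```text
t 7.23 q [ 0.48 -0.19 -0.8   2.26  0.38  0.42 -0.76] tcp [0.5731 0.0893 0.1519] grip [0.5613 0.0906 0.1667] stand [-74.3 -35.6 166.7]
z [ 0.622 -0.068 -0.78 ] x [ 0.1    0.995 -0.006] lean 38.8 F [-0.2 -1.7 -2.5] gw 0.31
45 todo rotvec deg [-0.29 -6.25 -0.41]
50 todo rotvec deg [ -0.81 -11.22  -0.4 ]
```

Call:
move_arm(increments="3 0 -3 -0.1 -1.6 0 255;3 0 -3 -0.1 -1.6 -0.1 255;3 0 -3 -0.1 -1.6 -0.1 255;4 -1 -4 -0.1 -1.6 -0.1 255;4 -1 -4 -0.1 -1.6 0 255;4 -1 -4 -0.1 -1.6 0 255;4 0 -4 -0.1 -1.6 0 255;0 0 0 0 0 0 255")

```text
time: 7.9
position: [0.5964, 0.0811, 0.1306]
tool_rot: [1.782, 1.597, 0.736]
ft_force: [0.1, 0.4, -2.2]
grip_width: 0.303
grip_force: 45.0
```

```bash
python3 st.py; cat > v.py <<'E'
import sys
from h import *
for n in sys.argv[2:]:
    p=ctrl.get_image(n); save(p,sys.argv[1]+n); np.save('pics/%s%s.npy'%(sys.argv[1],n),cloud(p))
    for t in('bar','socket_left','socket_right','plunger_end','fixed_end','lever_end'):
        print(n,t,[(np.round(x['centre'],3).tolist(),round(x['score'],2),pix(p,x['centre'])[0].astype(int).tolist()) for x in ctrl.find_in(t,p)[:2]])
E
python3 v.py a wrist top; python3 -c "
import cv2,numpy as np
a=cv2.imread('pics/awrist.png');b=cv2.imread('pics/atop.png')[120:300,140:340]
b=cv2.resize(b,(533,480),interpolation=cv2.INTER_CUBIC);c=np.hstack([a,b]);cv2.imwrite('pics/a2.png',cv2.resize(c,(800,327)))"
```

```text
t 7.9 q [ 1.08 -0.29 -1.37  2.37  1.13  0.11 -1.6 ] tcp [0.5964 0.0811 0.1306] grip [0.5821 0.0827 0.1429] stand [-52.8 -41.2 142.9]
z [ 0.757 -0.086 -0.648] x [ 0.111  0.994 -0.002] lean 49.6 F [ 0.1  0.4 -2.2] gw 0.303
45 todo rotvec deg [0.64 4.6  0.15]
50 todo rotvec deg [ 0.1  -0.37  0.15]
wrist bar [([0.577, 0.128, 0.155], 0.87, [326, 228])]
wrist socket_left [([0.621, 0.192, 0.011], 0.8, [195, 84])]
wrist socket_right [([0.625, 0.2, 0.016], 0.85, [202, 69])]
wrist plunger_end [([0.588, 0.171, 0.148], 0.87, [321, 111]), ([0.62, 0.192, 0.014], 0.57, [196, 83])]
wrist fixed_end [([0.578, 0.128, 0.148], 0.91, [313, 225])]
wrist lever_end []
top bar [([0.479, -0.494, 0.024], 0.94, [433, 259]), ([0.396, -0.709, 0.024], 0.77, [503, 285])]
top socket_left [([0.653, 0.123, 0.203], 0.89, [225, 198])]
top socket_right [([0.655, 0.123, 0.204], 0.74, [224, 197])]
top plunger_end [([0.433, -0.444, 0.022], 0.65, [418, 274]), ([0.343, -0.661, 0.021], 0.63, [488, 302])]
top fixed_end [([0.481, -0.496, 0.021], 0.89, [434, 258]), ([0.398, -0.712, 0.022], 0.73, [504, 284])]
top lever_end [([0.565, 0.241, 0.181], 0.69, [184, 230])]
```

View pics/a2.png

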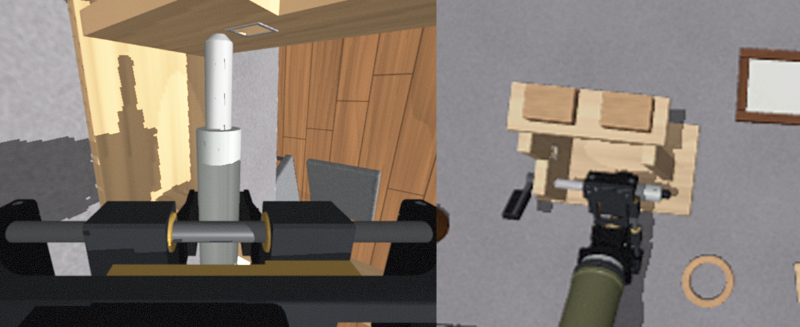

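The view shows the bar between the uprights. The plunger tip is at about wrist pixel (320,55) and the steel-rimmed left recess at (370,43), ahead of it and slightly off in height. Next I'll measure the recess, the panel face and the bar in the wrist cloud.

```bash
cat > r.py <<'E'
from h import *
import sys
w=np.load(sys.argv[1]); im=cv2.imread(sys.argv[1].replace('.npy','.png'))
O=np.array([.639,.118,0]);S=R.from_euler('z',-6.2,degrees=True)
s=S.inv().apply(w.reshape(-1,3)-O).reshape(480,640,3)*1000
x,y,z=s[...,0],s[...,1],s[...,2]
m=(y>70)&(y<92)&(x>-72)&(x<60)&(z>60)&(z<250); q=s[m]
A=np.c_[np.ones(len(q)),q[:,0],q[:,2]]; k=np.ones(len(q),bool)
for i in range(6):
    c=np.linalg.lstsq(A[k],q[k,1],rcond=None)[0]; r=q[:,1]-A@c; k=abs(r)<max(1.2,2*r[k].std()*.7)
print('face y=',c.round(3),'n',k.sum(),'yaw corr deg',np.degrees(c[1]).round(2),'x range',q[k,0].min(),q[k,0].max())
rr=y-(c[0]+c[1]*x+c[2]*z)
d=(rr>3)&(rr<12)&(abs(x)<40)&(abs(z-130)<35)
print('recess n',d.sum(), np.percentile(s[d],[2,50,98],axis=0).round(1).tolist() if d.sum() else '')
v,u=np.where(d); print('px',(u.min(),u.max(),v.min(),v.max()) if len(u) else '')
hsv=cv2.cvtColor(im,cv2.COLOR_BGR2HSV)
g=(hsv[...,1]<60)&(abs(rr)<3)&(abs(x)<30)&(abs(z-130)<30); v,u=np.where(g)
print('rim n',g.sum(),np.percentile(s[g],[2,50,98],axis=0).round(1).tolist())
print('rim midpoint', ((s[g].min(0)+s[g].max(0))/2).round(1))
b=(y>-20)&(y<78)&(abs(x+52)<25)&(abs(z-143)<25);q=s[b]
for a,bb in((35,50),(55,70)):
    t=q[(q[:,1]>a)&(q[:,1]<bb)]; print('bar slice',a,bb,len(t),np.percentile(t,[3,50,97],axis=0).round(1).tolist())
print('tip y',np.percentile(q[:,1],99.5))
E
python3 r.py pics/awrist.npy
python3 -c "
import cv2
a=cv2.imread('pics/awrist.png')[0:160,240:480];cv2.imwrite('pics/c.png',cv2.resize(a,(720,480),interpolation=cv2.INTER_NEAREST))"
```

```text
face y= [ 8.1847e+01 -5.0000e-03  1.0000e-03] n 22505 yaw corr deg -0.28 x range -71.99910084900664 59.95319654434011
recess n 472 [[-33.9, 85.0, 119.5], [-18.3, 86.5, 160.7], [11.5, 89.5, 164.7]]
px (np.int64(354), np.int64(419), np.int64(0), np.int64(45))
rim n 545 [[-15.5, 81.1, 105.1], [-4.1, 81.6, 133.2], [13.0, 82.2, 145.9]]
rim midpoint [ -5.6  82.9 130.5]
bar slice 35 50 1680 [[-61.0, 35.5, 139.3], [-58.6, 42.7, 148.6], [-49.8, 49.5, 151.6]]
bar slice 55 70 1450 [[-60.9, 55.3, 139.2], [-58.1, 60.8, 148.0], [-50.2, 67.5, 151.5]]
tip y 67.2141793640178
```

View pics/c.png

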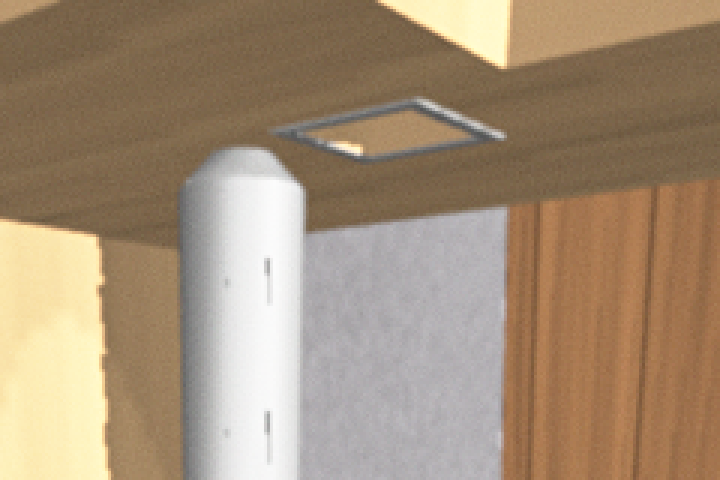

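```bash
cat >> r.py <<'E'
print('--')
C=np.array([np.nanmedian(s[int(v)-1:int(v)+2,int(u)-1:int(u)+2].reshape(-1,3),axis=0) for u,v in[(331,44.3),(380,33.5),(407.5,45.7),(361.7,53)]])
print('rim corners',C.round(1).tolist(),'mean',C.mean(0).round(1))
for a,bb in((0,12),(30,42),(45,60)):
    t=q[(q[:,1]>a)&(q[:,1]<bb)]
    if len(t)<50: continue
    f=least_squares(lambda p:np.hypot(t[:,0]-p[0],t[:,2]-p[1])-(14 if bb<20 else 8),[-54,143],loss='soft_l1'); print('axis at',a,bb,f.x.round(2),f.cost/len(t))
E
sed -i '1a from scipy.optimize import least_squares' r.py; python3 r.py pics/awrist.npy | sed -n '/--/,$p'
```

```text
--
rim corners [[-13.3, 81.7, 117.0], [-13.4, 81.8, 144.8], [12.6, 81.7, 145.0], [10.5, 81.3, 119.0]] mean [ -0.9  81.6 131.5]
axis at 0 12 [-52.7  143.38] 0.11095565222033305
axis at 30 42 [-52.63 143.3 ] 0.11629696318982095
axis at 45 60 [-52.54 143.27] 0.1336233428030262
```

Call:
move_arm(increments="1 0 -2 0 1 0 255;1 0 -2 0.1 1 0 255;1 0 -2 0.1 1 0 255;1 -0.5 -2 0.1 1 0.1 255;0 0 -2 0.1 0.6 0.1 255;0 0 -2 0.1 0 0 255;0 0 -1 0 0 0 255;0 0 0 0 0 0 255")

```text
time: 9.27
position: [0.6018, 0.0822, 0.1195]
tool_rot: [1.838, 1.651, 0.687]
ft_force: [0.2, -0.8, -1.2]
grip_width: 0.308
grip_force: 45.0
```

```bash
python3 st.py
```

```text
t 9.27 q [ 0.96 -0.09 -1.28  2.32  1.08  0.26 -1.44] tcp [0.6018 0.0822 0.1195] grip [0.5884 0.0836 0.1329] stand [-46.5 -39.7 132.9]
z [ 0.704 -0.074 -0.706] x [0.106 0.994 0.002] lean 45.1 F [ 0.2 -0.8 -1.2] gw 0.308
45 todo rotvec deg [-0.09  0.11 -0.09]
50 todo rotvec deg [-0.62 -4.87 -0.1 ]
```

Call:
move_arm(increments="0.5 5 -0.5 0 0 0 255;0.5 5 -0.5 0 0 0 255;0.5 5 -0.5 0 0 0 255;0.5 5 0 0 0 0 255;0.5 5 0 0 0 0 255;0.6 5 0 0 0 0 255;0.6 5 0 0 0 0 255;0.6 5 0 0 0 0 255")

```text
time: 9.93
position: [0.6062, 0.1178, 0.1178]
tool_rot: [1.841, 1.643, 0.679]
ft_force: [-1.0, -9.4, -0.9]
grip_width: 0.314
grip_force: 45.0
```

```bash
python3 st.py
```

```text
t 9.93 q [ 0.87  0.06 -1.33  2.28  1.29  0.46 -1.65] tcp [0.6062 0.1178 0.1178] grip [0.5929 0.1194 0.1312] stand [-46.   -3.6 131.2]
z [ 0.704 -0.083 -0.706] x [ 0.114  0.993 -0.003] lean 45.1 F [-1.  -9.4 -0.9] gw 0.314
45 todo rotvec deg [0.16 0.09 0.36]
50 todo rotvec deg [-0.39 -4.88  0.37]
```

Call:
move_arm(increments="0.5 3 0 0 0 0.2 255;0 1 0 0 0 0.1 255;0 0 0 0 0 0 255;0 0 0 0 0 0 255;0 0 0 0 0 0 255;0 0 0 0 0 0 255;0 0 0 0 0 0 255;0 0 0 0 0 0 255")

```text
time: 10.6
position: [0.6068, 0.1204, 0.1176]
tool_rot: [1.838, 1.647, 0.68]
ft_force: [-1.6, -9.9, -0.6]
grip_width: 0.312
grip_force: 45.0
```

```bash
python3 st.py; cat > e.py <<'E'
import sys
from h import *
O=np.array([.639,.118,0]);S=R.from_euler('z',-6.2,degrees=True)
for n in('scene','top'):
    p=ctrl.get_image(n); u0,v0=pix(p,[O+S.apply([-.02,-.05,.13])])[0].astype(int)
    f=p['frame'][v0-45:v0+45,u0-50:u0+50,::-1]; cv2.imwrite('pics/e%s.png'%n,cv2.resize(f,(400,360),interpolation=cv2.INTER_CUBIC)); print(n,u0,v0)
a=np.hstack([cv2.imread('pics/e%s.png'%n) for n in('scene','top')]);cv2.imwrite('pics/%s.png'%sys.argv[1],a)
E
python3 e.py e1
```

```text
t 10.6 q [ 0.86  0.06 -1.33  2.28  1.3   0.47 -1.65] tcp [0.6068 0.1204 0.1176] grip [0.5934 0.1219 0.131 ] stand [-45.8  -1.  131. ]
z [ 0.704 -0.081 -0.706] x [ 0.111  0.994 -0.003] lean 45.1 F [-1.6 -9.9 -0.6] gw 0.312
45 todo rotvec deg [0.2  0.07 0.17]
50 todo rotvec deg [-0.35 -4.9   0.18]
scene 384 210
top 248 214
```

View pics/e1.png

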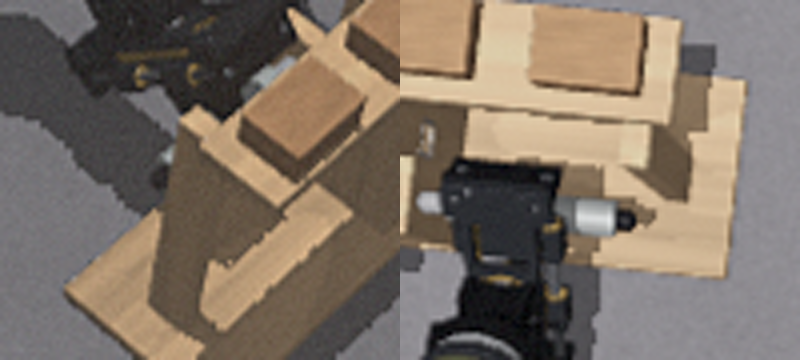

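The view shows the stub end at about crop (636,220), in front of and inside the post face, with the spring compressed about 26 mm. Now I'll slide the bar in.

Call:
move_arm(increments="4 -0.4 0 0 -0.4 0.1 255;5 -0.5 0.1 0 -0.5 0.1 255;5 -0.5 0.1 0 -0.5 0 255;5 -0.5 0.1 0 -0.5 0 255;5 -0.5 0.1 0 -0.5 0 255;5 -0.5 0.1 0 -0.5 0 255;4 -0.4 0.1 0 -0.5 0 255;0 0 0 0 0 0 255")

```text
time: 11.37
position: [0.6382, 0.1172, 0.1155]
tool_rot: [1.8, 1.616, 0.727]
ft_force: [-3.5, -9.9, -3.9]
grip_width: 0.308
grip_force: 44.8
```

```bash
python3 st.py
```

```text
t 11.37 q [ 0.76  0.2  -1.24  2.26  1.59  0.56 -1.85] tcp [0.6382 0.1172 0.1155] grip [0.6241 0.1187 0.1281] stand [-14.9  -0.9 128.1]
z [ 0.742 -0.077 -0.666] x [0.106 0.994 0.003] lean 48.3 F [-3.5 -9.9 -3.9] gw 0.308
45 todo rotvec deg [ 0.16  3.25 -0.11]
50 todo rotvec deg [-0.37 -1.72 -0.12]
```

Call:
move_arm(increments="0 0 1.5 0 0 0 255;1 0 1.5 0 0 0 255;2 -0.2 0 0 0 0 255;2 -0.2 0 0 0 0 255;2 -0.2 0 0 0 0 255;2 -0.2 0 0 0 0 255;2 -0.2 0 0 0 0 255;0 0 0 0 0 0 255")

```text
time: 12.03
position: [0.6493, 0.1164, 0.1188]
tool_rot: [1.8, 1.616, 0.727]
ft_force: [-4.6, -9.0, -4.4]
grip_width: 0.312
grip_force: 44.9
```

```bash
python3 st.py
```

```text
t 12.03 q [ 0.75  0.23 -1.23  2.23  1.59  0.57 -1.82] tcp [0.6493 0.1164 0.1188] grip [0.6352 0.1179 0.1314] stand [ -3.8  -0.5 131.4]
z [ 0.742 -0.077 -0.666] x [0.106 0.994 0.003] lean 48.3 F [-4.6 -9.  -4.4] gw 0.312
45 todo rotvec deg [ 0.17  3.26 -0.13]
50 todo rotvec deg [-0.36 -1.71 -0.14]
```

Call:
move_arm(increments="1.5 -0.1 0 0 0 0 255;1 -0.1 0 0 0 0 255;0.5 -0.1 0 0 0 0 255;0 0 0 0 0 0 255;0 0 0 0 0 0 255;0 0 0 0 0 0 255;0 0 0 0 0 0 255;0 0 0 0 0 0 255")

```text
time: 12.7
position: [0.652, 0.1163, 0.1187]
tool_rot: [1.799, 1.617, 0.727]
ft_force: [-4.5, -8.6, -5.1]
grip_width: 0.311
grip_force: 44.9
```

```bash
python3 st.py; python3 - <<'E'
from h import *
p=ctrl.get_image('wrist');save(p,'w5');np.save('pics/w5.npy',cloud(p))
cv2.imwrite('pics/w5c.png',cv2.resize(p['frame'][0:240,160:480,::-1],(640,480)))
E
```

```text
t 12.7 q [ 0.75  0.24 -1.22  2.23  1.59  0.57 -1.82] tcp [0.652  0.1163 0.1187] grip [0.6379 0.1178 0.1314] stand [ -1.1  -0.4 131.4]
z [ 0.742 -0.077 -0.666] x [0.105 0.994 0.003] lean 48.3 F [-4.5 -8.6 -5.1] gw 0.311
45 todo rotvec deg [ 0.19  3.26 -0.16]
50 todo rotvec deg [-0.35 -1.72 -0.17]
```

View pics/w5c.png

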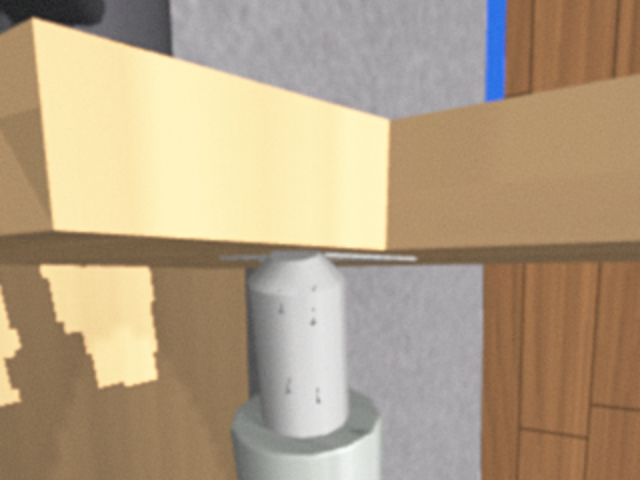

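The tip sits at crop (296,253) and the rim spans x from 220 to 415, so the tip is about 3–4 mm short along the tool's +y, which is up and forward. I'll check the bar axis in the cloud.

```bash
cat > ax.py <<'E'
from h import *
from scipy.optimize import least_squares
import sys
O=np.array([.639,.118,0]);S=R.from_euler('z',-6.2,degrees=True)
s=S.inv().apply(np.load(sys.argv[1]).reshape(-1,3)-O)*1000
q=s[(abs(s[:,0])<25)&(abs(s[:,2]-131)<25)]
for a,b,r in((25,32,14),(35,42,14),(46,53,14),(60,67,8),(67,74,8)):
    t=q[(q[:,1]>a)&(q[:,1]<b)]
    if len(t)<40: print(a,b,len(t));continue
    f=least_squares(lambda p:np.hypot(t[:,0]-p[0],t[:,2]-p[1])-r,[-1,131],loss='soft_l1'); print(a,b,len(t),f.x.round(2),(f.cost/len(t)).round(2))
E
python3 ax.py pics/w5.npy
```

```text
25 32 920 [-27.27 157.88] 2.64
35 42 687 [-21.58 165.31] 1.42
46 53 810 [-23.61 165.43] 2.14
60 67 379 [-21.05 159.71] 0.47
67 74 276 [-19.74 160.87] 0.24
```

```bash
sed -i "s/    if len(t)<40/    t=t[np.hypot(t[:,0]+2,t[:,2]-130)<r+6]\n    if len(t)<40/; s/loss='soft_l1')/loss='soft_l1',bounds=([-9,122],[7,140]))/" ax.py; python3 ax.py pics/w5.npy
```

```text
25 32 24
35 42 1
46 53 0
60 67 0
67 74 0
```

```bash
python3 - <<'E'
from h import *
O=np.array([.639,.118,0]);S=R.from_euler('z',-6.2,degrees=True)
for f in('pics/w5.npy','pics/awrist.npy'):
    s=S.inv().apply(np.load(f).reshape(-1,3)-O).reshape(480,640,3)*1000
    for u,v in[(308,140),(308,160),(308,180),(308,200),(313,215),(313,235),(280,108),(270,80),(250,80),(356,100)]: print(u,v,s[v,u].round(1),end=' ')
    print()
p=ctrl.get_image('wrist');st=ctrl.get_state();M=rot(st['tool_rot'])
print('cam in tool',M.inv().apply(p['position']-st['position']).round(4),(M.inv()*rot(p['orientation'])).as_rotvec().round(3))
E
```

```text
308 140 [-28.5  77.5 151.8] 308 160 [-28.6  71.4 151.7] 308 180 [-27.   65.  150.1] 308 200 [-25.6  58.1 148.7] 313 215 [-23.1  52.5 148.6] 313 235 [-26.8  46.7 152. ] 280 108 [-47.5  85.  160.6] 270 80 [nan nan nan] 250 80 [-56.3  90.3 160.7] 356 100 [-19.6  88.8 163.1] 
308 140 [-60.4  36.6 144. ] 308 160 [-60.1  29.1 143.6] 308 180 [-59.8  21.3 143.2] 308 200 [-65.3  14.5 148.2] 313 215 [-64.9   8.9 150.3] 313 235 [-64.7   0.7 150.1] 280 108 [46.  60.5 15.7] 270 80 [36.2 80.5 15.8] 250 80 [15.9 78.2 16.4] 356 100 [176.4  77.    0.5] 
cam in tool [ 0.0786  0.0009 -0.1626] [-0.23  -0.231  1.558]
```

The cloud shows the bar has pivoted about 13° in the pads: the tip lagged behind through friction. I'll back out, regrip harder, and use a better strategy: yaw the bar so the plunger goes into its recess first while the stub stays in front of the post, then compress and swing the stub in.

Call:
move_arm(increments="-6 0.6 0 0 0 0 255;-7 0.7 0 0 0 0 255;-7 0.7 0 0 0 0 255;-7 0.7 0 0 0 0 255;-7 0.7 0 0 0 0 255;-7 0.7 0 0 0 0 255;-6 0.7 0 0 0 0 255;-4 0.4 0 0 0 0 255")

```text
time: 13.47
position: [0.6033, 0.1215, 0.1223]
tool_rot: [1.797, 1.611, 0.732]
ft_force: [3.6, -9.2, -1.9]
grip_width: 0.306
grip_force: 44.4
```

Call:
move_arm(increments="-0.4 -4 0 0 0 0 255;-0.5 -5 0 0 0 0 255;-0.5 -5 0 0 0 0 255;-0.6 -6 0 0 0 0 255;-0.6 -6 0 0 0 0 255;-0.6 -6 0 0 0 0 255;-0.6 -6 0 0 0 0 255;0 0 0 0 0 0 255", grip_force=60)

```text
time: 14.13
position: [0.5989, 0.0883, 0.122]
tool_rot: [1.793, 1.621, 0.738]
ft_force: [-0.8, 0.3, -1.2]
grip_width: 0.308
grip_force: 59.3
```

```bash
cat > ax.py <<'E'
# fit bar axis (stand frame, mm) from a wrist shot
from h import *
from scipy.optimize import least_squares
O=np.array([.639,.118,0]);S=R.from_euler('z',-6.2,degrees=True)
def axis(p,st):
    M=rot(st['tool_rot']); g=st['position']-.019*M.as_matrix()[:,2]
    t=M.inv().apply(cloud(p).reshape(-1,3)-g)*1000   # tool frame about grasp point
    m=(t[:,0]>16)&(t[:,0]<125)&(np.hypot(t[:,1],t[:,2])<45); t=t[m]
    def res(p,full=False):
        d=np.array([1,p[2],p[3]]);d/=np.linalg.norm(d); v=t-[0,p[0],p[1]]
        a=v@d; r=np.linalg.norm(v-np.outer(a,d),axis=1)
        return np.minimum(abs(r-14),abs(r-8)),a
    best=min((least_squares(lambda p:res(p)[0],[0,z,0,k],loss='cauchy',f_scale=1) for k in(-.3,-.15,0,.15,.3) for z in(-8,0,8)),key=lambda f:f.cost)
    e,a=res(best.x); ok=e<1.5
    d=np.array([1,best.x[2],best.x[3]]);d/=np.linalg.norm(d); tip=np.percentile(a[ok],99.7)
    w=lambda v:(S.inv().apply(M.apply(np.array(v)/1000)+g-O)*1000).round(1)
    c=np.array([0,best.x[0],best.x[1]])
    print('fit',best.x.round(3),ok.sum(),len(t),'tip along',tip.round(1),'| stand: at grip',w(c),'tip',w(c+tip*d),'stub(free)',w(c+(tip-186)*d),'dir',S.inv().apply(M.apply(d)).round(3))
if __name__=='__main__':
    import sys
    p=ctrl.get_image('wrist'); st=ctrl.get_state(); axis(p,st)
    if len(sys.argv)>1: save(p,sys.argv[1])
E
python3 st.py; python3 ax.py w6
```

```text
t 14.13 q [ 0.86 -0.1  -1.22  2.36  1.42  0.26 -1.8 ] tcp [0.5989 0.0883 0.122 ] grip [0.5848 0.0896 0.1346] stand [-50.8 -34.1 134.6]
z [ 0.746 -0.069 -0.662] x [0.097 0.995 0.007] lean 48.5 F [-0.8  0.3 -1.2] gw 0.308
45 todo rotvec deg [-0.02  3.56 -0.59]
50 todo rotvec deg [-0.54 -1.42 -0.61]
fit [ 0.145 -2.257 -0.032 -0.264] 13600 25261 tip along 119.1 | stand: at grip [-52.4 -33.5 136.3] tip [-78.9  81.2 154.5] stub(free) [-37.5 -97.9 126.1] dir [-0.223  0.963  0.153]
```

View pics/w6.png

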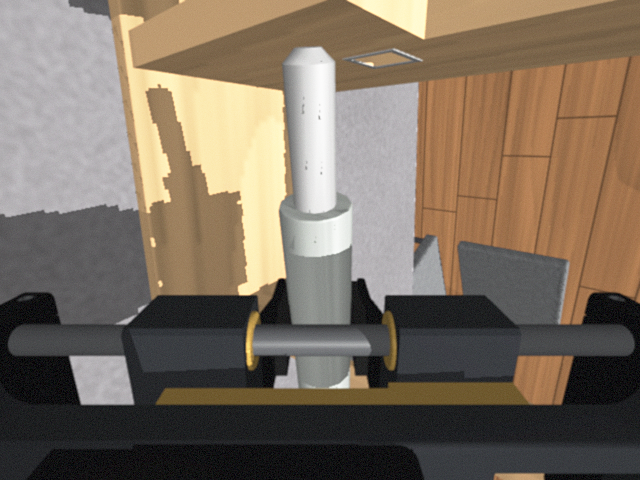

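The wrist view shows the bar still pivoted, with its tip at (309,50) and the recess at (383,57). I'll straighten it by pressing its stub side gently on the front of the post with a light grip.

Call:
move_arm(increments="0 0 0 0 0 0 255;0 0 0 0 0 0 255;4 -0.4 0 0 0 0 255;4 -0.4 0 0 0 0 255;4 -0.4 0 0 0 0 255;4 -0.4 0 0 0 0 255;4 -0.4 0 0 0 0 255;0 0 0 0 0 0 255", grip_force=18)

```text
time: 14.85
position: [0.6195, 0.0867, 0.1215]
tool_rot: [1.796, 1.621, 0.739]
ft_force: [-2.4, 0.6, -2.0]
grip_width: 0.314
grip_force: 18.0
```

```bash
python3 st.py|head -2; python3 ax.py
```

```text
t 14.85 q [ 0.87  0.02 -1.23  2.32  1.52  0.34 -1.82] tcp [0.6195 0.0867 0.1215] grip [0.6053 0.088  0.1341] stand [-30.2 -33.5 134.1]
z [ 0.745 -0.068 -0.663] x [0.098 0.995 0.009] lean 48.5 F [-2.4  0.6 -2. ] gw 0.314
fit [ 0.491 -0.91   0.033  0.026] 12476 25430 tip along 116.2 | stand: at grip [-30.8 -33.6 135.2] tip [-27.2  82.6 137.1] stub(free) [ -32.9 -103.3  134.1] dir [0.031 0.999 0.016]
```

Call:
move_arm(increments="2 -0.2 0 0 0 0 255;2 -0.2 0 0 0 0 255;2 -0.2 0 0 0 0 255;0 0 0 0 0 0 255;0 0 0 0 0 0 255;-2 0 0 0 0 0 255;-3 0 0 0 0 0 255;0 0 0 0 0 0 255")

```text
time: 15.57
position: [0.6205, 0.0861, 0.1231]
tool_rot: [1.791, 1.62, 0.739]
ft_force: [0.0, -1.0, -2.8]
grip_width: 0.317
grip_force: 17.8
```

```bash
sed -i "s/    c=np.array(\[0,best/    print('hist90+',np.histogram(a[ok],np.arange(90,126,2))[0])\n    c=np.array([0,best/" ax.py; python3 st.py|head -2; python3 ax.py
```

```text
t 15.57 q [ 0.87  0.01 -1.24  2.32  1.52  0.34 -1.82] tcp [0.6205 0.0861 0.1231] grip [0.6063 0.0874 0.1356] stand [-29.2 -34.  135.6]
z [ 0.747 -0.069 -0.661] x [0.097 0.995 0.006] lean 48.6 F [ 0.  -1.  -2.8] gw 0.317
hist90+ [ 64  55  66  82  98 111 110  33   0   0   0   0 202 579 446 183 116]
fit [-0.108  4.273  0.062 -0.104] 7056 24270 tip along 123.8 | stand: at grip [-26.  -34.  132.7] tip [-31.8  88.8 147.6] stub(free) [-23.  -95.7 125.3] dir [-0.047  0.992  0.12 ]
```

```bash
sed -i "s/t\[:,0\]<125/t[:,0]<102/; s/tip=np.percentile(a\[ok\],99.7)/tip=105/" ax.py; python3 ax.py w7
```

```text
hist90+ [191 190 180 192 182 192  33   0   0   0   0   0   0   0   0   0   0]Traceback (most recent call last):
  File "ax.py", line 22, in <module>
    p=ctrl.get_image('wrist'); st=ctrl.get_state(); axis(p,st)
                                                    ~~~~^^^^^^
  File "ax.py", line 19, in axis
    print('fit',best.x.round(3),ok.sum(),len(t),'tip along',tip.round(1),'| stand: at grip',w(c),'tip',w(c+tip*d),'stub(free)',w(c+(tip-186)*d),'dir',S.inv().apply(M.apply(d)).round(3))
                                                            ^^^^^^^^^
AttributeError: 'int' object has no attribute 'round'
```

```bash
sed -i "s/tip=105/tip=105./;s/tip.round(1)/tip/" ax.py; python3 ax.py
```

```text
hist90+ [188 190 186 179 197 194  31   0   0   0   0   0   0   0   0   0   0]
fit [ 0.579 -1.453  0.032  0.157] 10344 10425 tip along 105.0 | stand: at grip [-29.8 -34.  136.8] tip [-16.5  69.9 129.2] stub(free) [ -40.1 -114.1  142.7] dir [ 0.127  0.989 -0.073]
```

Call:
move_arm(increments="0 0 0 0 0 0 255;0 0 0 0 0 0 255;0.5 0 -1 0.8 0 -1.3 255;0.8 0 -1 0.8 0 -1.4 255;0.8 0 -1 0.9 0 -1.4 255;0.8 0 -1 0.9 0 -1.4 255;0.5 0 -1 0.8 0 -1.2 255;0 0 0 0 0 0 255", grip_force=60)

```text
time: 16.38
position: [0.6236, 0.0868, 0.1168]
tool_rot: [1.924, 1.492, 0.754]
ft_force: [-0.6, 0.3, -2.3]
grip_width: 0.303
grip_force: 59.7
```

```bash
sed -i "s/t\[:,0\]<102/t[:,0]<110/" ax.py; python3 st.py|head -2; python3 ax.py w7
```

```text
t 16.38 q [ 0.83  0.1  -1.25  2.3   1.52  0.47 -1.94] tcp [0.6236 0.0868 0.1168] grip [0.6096 0.0888 0.1295] stand [-26.1 -32.2 129.5]
z [ 0.735 -0.105 -0.669] x [0.214 0.974 0.081] lean 48.0 F [-0.6  0.3 -2.3] gw 0.303
hist90+ [186 195 196 187 193 183 198 137  11   0   0   0   0   0   0   0   0]
fit [ 0.692 -1.356  0.031  0.155] 10693 11185 tip along 105.0 | stand: at grip [-26.7 -32.3 130.9] tip [ -1.7  69.7 130.9] stub(free) [ -46.  -110.9  130.9] dir [ 0.238  0.971 -0.   ]
```

View pics/w7.png

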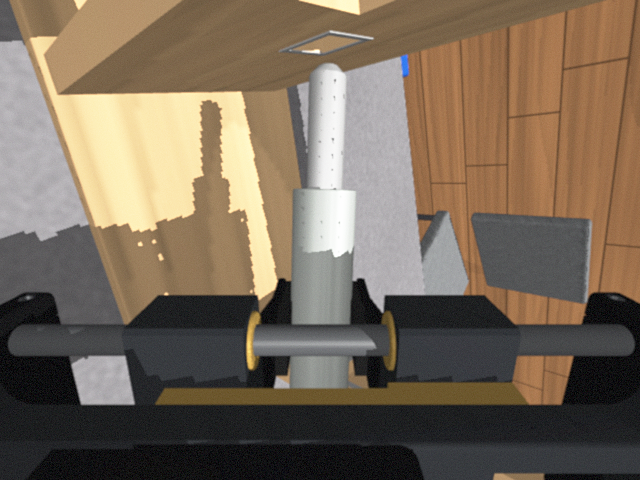

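The bar is now level and yawed 14°, with the tip at pixel (327,68) just short of the recess at (327,42). Next I'll insert the plunger.

Call:
move_arm(increments="0.4 2.5 0.1 0 0 0 255;0.3 2.5 0.1 0 0 0 255;0.3 2.5 0.1 0 0 0 255;0.4 2.5 0.1 0 0 0 255;0.3 2.5 0.1 0 0 0 255;0.4 2.5 0.1 0 0 0 255;0.3 2.5 0 0 0 0 255;0.3 2.5 0 0 0 0 255")

```text
time: 17.1
position: [0.6262, 0.1051, 0.1176]
tool_rot: [1.923, 1.49, 0.751]
ft_force: [-1.0, -3.2, -2.4]
grip_width: 0.302
grip_force: 59.7
```

```bash
python3 st.py|head -2; python3 ax.py w8
```

```text
t 17.1 q [ 0.78  0.15 -1.25  2.28  1.52  0.55 -1.95] tcp [0.6262 0.1051 0.1176] grip [0.6123 0.1071 0.1303] stand [-25.4 -13.7 130.3]
z [ 0.736 -0.109 -0.669] x [0.215 0.973 0.078] lean 48.0 F [-1.  -3.2 -2.4] gw 0.302
hist90+ [  0   0  43  92  88 107 222 266 301 283 273 251 182  65   0   0   0]
fit [ 0.301 10.204  0.042 -0.278] 6132 21261 tip along 105.0 | stand: at grip [-17.6 -13.4 123.7] tip [-24.8  87.  153.6] stub(free) [-12.1 -90.9 100.6] dir [-0.068  0.956  0.285]
```

```bash
sed -i "s/t\[:,0\]<110/t[:,0]<72/" ax.py; python3 ax.py; python3 -c "
import cv2
a=cv2.imread('pics/w8.png')[0:200,200:466];cv2.imwrite('pics/w8c.png',cv2.resize(a,(798,600),interpolation=cv2.INTER_CUBIC))"
```

```text
hist90+ [0 0 0 0 0 0 0 0 0 0 0 0 0 0 0 0 0]
fit [ 0.643 -1.423  0.033  0.155] 7532 7594 tip along 105.0 | stand: at grip [-26.1 -13.3 131.7] tip [ -0.7  88.6 131.6] stub(free) [-45.7 -91.9 131.7] dir [ 0.242  0.97  -0.   ]
```

View pics/w8c.png

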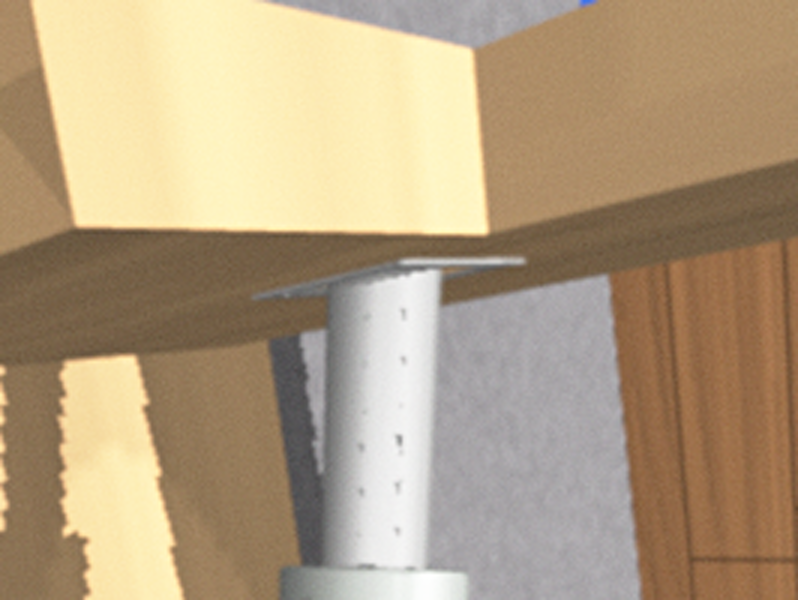

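The crop shows the plunger nose inside the rim at about (390,275), so it is captured. Now compress along the bar's direction.

Call:
move_arm(increments="0.8 2.2 0 0 0 0 255;0.8 2.2 0 0 0 0 255;0.8 2.2 0 0 0 0 255;0.8 2.2 0 0 0 0 255;0.8 2.2 0 0 0 0 255;0.8 2.2 0 0 0 0 255;0.8 2.2 0 0 0 0 255;0.6 2 0 0 0 0 255")

```text
time: 17.87
position: [0.6323, 0.121, 0.1171]
tool_rot: [1.924, 1.488, 0.748]
ft_force: [-1.9, -8.3, -1.8]
grip_width: 0.309
grip_force: 59.7
```

```bash
python3 st.py|head -2; sed -i "s/t\[:,0\]<72/t[:,0]<58/" ax.py; python3 ax.py
```

```text
t 17.87 q [ 0.72  0.21 -1.24  2.25  1.54  0.62 -1.96] tcp [0.6323 0.121  0.1171] grip [0.6184 0.1232 0.1298] stand [-21.1   2.9 129.8]
z [ 0.735 -0.111 -0.669] x [0.218 0.973 0.077] lean 48.0 F [-1.9 -8.3 -1.8] gw 0.309
hist90+ [0 0 0 0 0 0 0 0 0 0 0 0 0 0 0 0 0]
fit [ 0.627 -1.411  0.033  0.149] 6226 6284 tip along 105.0 | stand: at grip [-21.7   3.2 131.3] tip [  3.5 105.1 131.5] stub(free) [-41.1 -75.4 131.1] dir [0.24  0.971 0.002]
```

Call:
move_arm(increments="2.5 0.4 0 0 0 1.7 255;2.5 0.2 0 0 0 1.7 255;2.5 0.2 0 0 0 1.7 255;2.5 0 0 0 0 1.7 255;2.5 0 0 0 0 1.7 255;0 0 0 0 0 0 255;0 0 0 0 0 0 255;0 0 0 0 0 0 255")

```text
time: 18.58
position: [0.6454, 0.1207, 0.1174]
tool_rot: [1.828, 1.642, 0.812]
ft_force: [-1.5, -8.1, -1.9]
grip_width: 0.301
grip_force: 59.7
```

```bash
python3 st.py|head -2; python3 ax.py
```

```text
t 18.58 q [ 0.82  0.18 -1.24  2.26  1.61  0.42 -1.87] tcp [0.6454 0.1207 0.1174] grip [0.6312 0.1207 0.1301] stand [ -8.    1.9 130.1]
z [ 0.744 -0.003 -0.669] x [0.073 0.994 0.077] lean 48.0 F [-1.5 -8.1 -1.9] gw 0.301
hist90+ [0 0 0 0 0 0 0 0 0 0 0 0 0 0 0 0 0]
fit [ 0.433 -1.563  0.033  0.15 ] 6218 6257 tip along 105.0 | stand: at grip [ -8.9   1.8 131.5] tip [  1.3 106.3 131.5] stub(free) [-16.7 -78.8 131.4] dir [0.097 0.995 0.001]
```

Call:
move_arm(increments="1.6 0.3 0 0 0 1.1 255;1.6 0.3 0 0 0 1.1 255;1.6 0.3 0 0 0 1.1 255;1.6 0.2 0 0 0 1.1 255;1.6 0.2 0 0 0 1.1 255;0 0 0 0 0 0 255;0 0 0 0 0 0 255;0 0 0 0 0 0 255")

```text
time: 19.3
position: [0.6538, 0.1217, 0.1176]
tool_rot: [1.761, 1.741, 0.853]
ft_force: [-0.2, -8.5, -1.5]
grip_width: 0.301
grip_force: 59.7
```

```bash
python3 st.py|head -2; python3 ax.py
```

```text
t 19.3 q [ 0.87  0.18 -1.22  2.26  1.67  0.3  -1.82] tcp [0.6538 0.1217 0.1176] grip [0.6397 0.1204 0.1303] stand [  0.4   2.5 130.3]
z [ 0.741  0.068 -0.669] x [-0.023  0.997  0.077] lean 48.0 F [-0.2 -8.5 -1.5] gw 0.301
hist90+ [0 0 0 0 0 0 0 0 0 0 0 0 0 0 0 0 0]
fit [ 0.407 -1.605  0.032  0.151] 6214 6258 tip along 105.0 | stand: at grip [ -0.5   2.3 131.6] tip [ -0.4 107.3 131.5] stub(free) [ -0.6 -78.7 131.7] dir [ 0.001  1.    -0.001]
```

Call:
move_arm(increments="-0.4 -1.5 0 0 0 0 255;-0.3 -1.5 0 0 0 0 255;-0.3 -1.5 0 0 0 0 255;-0.3 -1.5 0 0 0 0 255;-0.2 -1.5 0 0 0 0 255;-0.2 -1.5 0 0 0 0 255;-0.1 -1 0 0 0 0 255;0 0 0 0 0 0 255")

```text
time: 20.02
position: [0.652, 0.1133, 0.118]
tool_rot: [1.759, 1.743, 0.855]
ft_force: [0.2, -5.4, -1.1]
grip_width: 0.303
grip_force: 59.7
```

```bash
python3 st.py|head -2; python3 ax.py
```

```text
t 20.02 q [ 0.9   0.16 -1.22  2.26  1.68  0.26 -1.82] tcp [0.652  0.1133 0.118 ] grip [0.6379 0.1119 0.1307] stand [ -0.4  -6.2 130.7]
z [ 0.741  0.071 -0.668] x [-0.025  0.997  0.078] lean 48.1 F [ 0.2 -5.4 -1.1] gw 0.303
hist90+ [0 0 0 0 0 0 0 0 0 0 0 0 0 0 0 0 0]
fit [ 0.411 -1.667  0.034  0.165] 6189 6247 tip along 105.0 | stand: at grip [ -1.3  -6.3 132.2] tip [ -0.3  98.7 131.5] stub(free) [ -2.1 -87.3 132.8] dir [ 0.01   1.    -0.007]
```

Call:
move_arm(increments="-0.1 -1 0 0 0 0 255;-0.1 -1 0 0 0 0 255;-0.1 -1 0 0 0 0 255;0 -0.7 0 0 0 0 255;0 0 0 0 0 0 255;0 0 0 0 0 0 255;0 0 0 0 0 0 255;0 0 0 0 0 0 255")

```text
time: 20.73
position: [0.6517, 0.1105, 0.1182]
tool_rot: [1.759, 1.744, 0.856]
ft_force: [0.7, -5.1, -0.8]
grip_width: 0.306
grip_force: 59.7
```

```bash
python3 st.py|head -2; python3 ax.py; python3 e.py e2
```

```text
t 20.73 q [ 0.91  0.15 -1.22  2.27  1.69  0.25 -1.82] tcp [0.6517 0.1105 0.1182] grip [0.6376 0.1091 0.1308] stand [ -0.4  -9.  130.8]
z [ 0.741  0.072 -0.668] x [-0.027  0.997  0.078] lean 48.1 F [ 0.7 -5.1 -0.8] gw 0.306
hist90+ [0 0 0 0 0 0 0 0 0 0 0 0 0 0 0 0 0]
fit [ 0.383 -1.652  0.034  0.166] 6188 6236 tip along 105.0 | stand: at grip [ -1.4  -9.2 132.3] tip [ -0.4  95.8 131.5] stub(free) [ -2.1 -90.2 132.9] dir [ 0.01   1.    -0.008]
scene 384 210
top 248 214
```

View pics/e2.png

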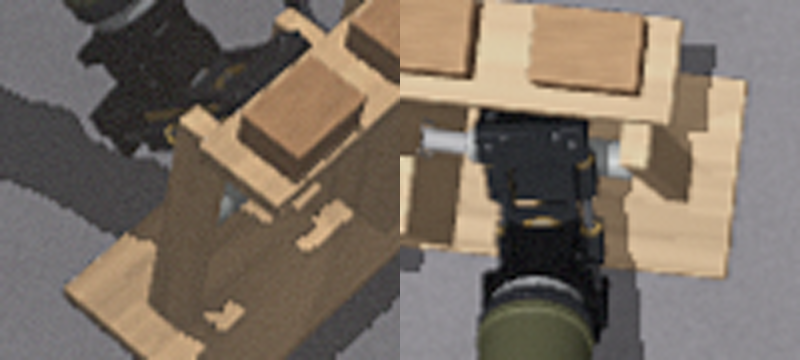

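Call:
move_arm(increments="-0.1 -1 0 0 0 0 255;0 0 0 0 0 0 255;-0.1 -1 0 0 0 0 255;0 0 0 0 0 0 255;0 0 0 0 0 0 255;0 0 0 0 0 0 255;0 0 0 0 0 0 255;0 0 0 0 0 0 255")

```text
time: 21.55
position: [0.6512, 0.1093, 0.1181]
tool_rot: [1.758, 1.746, 0.858]
ft_force: [1.9, -4.9, -0.7]
grip_width: 0.304
grip_force: 59.8
```

```bash
python3 st.py|head -2; python3 ax.py
```

```text
t 21.55 q [ 0.91  0.15 -1.22  2.27  1.69  0.24 -1.83] tcp [0.6512 0.1093 0.1181] grip [0.6371 0.1079 0.1308] stand [ -0.8 -10.2 130.8]
z [ 0.74   0.074 -0.668] x [-0.028  0.996  0.079] lean 48.1 F [ 1.9 -4.9 -0.7] gw 0.304
hist90+ [0 0 0 0 0 0 0 0 0 0 0 0 0 0 0 0 0]
fit [ 0.36  -1.633  0.036  0.169] 6185 6228 tip along 105.0 | stand: at grip [ -1.7 -10.4 132.2] tip [ -0.5  94.6 131.5] stub(free) [ -2.7 -91.4 132.8] dir [ 0.012  1.    -0.007]
```

Call:
move_arm(increments="0.6 0 0 0 0 0.2 255;0.6 -0.3 0 0 0 0.2 255;0 -0.8 0 0 0 0 255;0 -0.8 0 0 0 0 255;-0.1 -0.8 0 0 0 0 255;0 0 0 0 0 0 255;0 0 0 0 0 0 255;0 0 0 0 0 0 255")

```text
time: 22.27
position: [0.6518, 0.1075, 0.1178]
tool_rot: [1.753, 1.755, 0.861]
ft_force: [2.3, -4.7, -1.1]
grip_width: 0.302
grip_force: 59.8
```

```bash
python3 st.py|head -2; python3 ax.py
```

```text
t 22.27 q [ 0.92  0.15 -1.21  2.27  1.7   0.23 -1.82] tcp [0.6518 0.1075 0.1178] grip [0.6377 0.1059 0.1305] stand [  0.  -12.1 130.5]
z [ 0.739  0.08  -0.669] x [-0.036  0.996  0.08 ] lean 48.0 F [ 2.3 -4.7 -1.1] gw 0.302
hist90+ [0 0 0 0 0 0 0 0 0 0 0 0 0 0 0 0 0]
fit [ 0.497 -1.656  0.036  0.167] 6204 6247 tip along 105.0 | stand: at grip [ -0.9 -12.4 131.9] tip [ -0.7  92.6 131.3] stub(free) [ -1.  -93.4 132.4] dir [ 0.001  1.    -0.006]
```

Call:
move_arm(increments="0 -0.8 0 0 0 0 255;-0.1 -0.8 0 0 0 0 255;-0.1 -0.8 0 0 0 0 255;0 0 0 0 0 0 255;0 0 0 0 0 0 255;0 0 0 0 0 0 255;0 0 0 0 0 0 255;0 0 0 0 0 0 255")

```text
time: 22.98
position: [0.6512, 0.1071, 0.1177]
tool_rot: [1.751, 1.758, 0.864]
ft_force: [2.8, 4.1, -2.4]
grip_width: 0.306
grip_force: 59.8
```

```bash
python3 st.py|head -2; python3 ax.py
```

```text
t 22.98 q [ 0.93  0.15 -1.21  2.27  1.7   0.22 -1.82] tcp [0.6512 0.1071 0.1177] grip [0.6372 0.1055 0.1305] stand [ -0.5 -12.6 130.5]
z [ 0.739  0.084 -0.669] x [-0.04   0.996  0.081] lean 48.0 F [ 2.8  4.1 -2.4] gw 0.306
hist90+ [0 0 0 0 0 0 0 0 0 0 0 0 0 0 0 0 0]
fit [ 0.383 -1.693  0.034  0.166] 6171 6221 tip along 105.0 | stand: at grip [ -1.4 -12.9 131.9] tip [ -1.8  92.1 131.3] stub(free) [ -1.1 -93.9 132.3] dir [-0.004  1.    -0.005]
```

The y force flipped to +4 N, so the stub is seated on its recess bottom. I'll release and retreat along the tool axis.

Call:
move_arm(increments="0 0.3 0 0 0 0 220;0 0 0 0 0 0 150;0 0 0 0 0 0 120;0 0 0 0 0 0 100;0 0 0 0 0 0 100;0 0 0 0 0 0 100;0 0 0 0 0 0 100;0 0 0 0 0 0 100")

```text
time: 23.7
position: [0.6516, 0.1049, 0.1177]
tool_rot: [1.753, 1.754, 0.861]
ft_force: [-0.1, 0.2, -0.4]
grip_width: 0.601
grip_force: 0.0
```

```bash
python3 st.py|head -2; python3 ax.py
```

```text
t 23.7 q [ 0.93  0.15 -1.21  2.27  1.7   0.22 -1.82] tcp [0.6516 0.1049 0.1177] grip [0.6375 0.1034 0.1304] stand [ 1.000e-01 -1.470e+01  1.304e+02]
z [ 0.739  0.08  -0.669] x [-0.036  0.996  0.079] lean 48.0 F [-0.1  0.2 -0.4] gw 0.601
hist90+ [0 0 0 0 0 0 0 0 0 0 0 0 0 0 0 0 0]
fit [ 0.071 -2.09   0.033  0.162] 6234 6272 tip along 105.0 | stand: at grip [ -1.4 -14.9 131.8] tip [ -1.7  90.1 131.3] stub(free) [ -1.1 -95.9 132.2] dir [-0.003  1.    -0.005]
```

Call:
move_arm(increments="-7 -0.8 6.4 0 0 0 90;-12 -1.3 11 0 0 0 90;-15 -1.6 13.4 0 0 0 90;-15 -1.6 13.4 0 0 0 90;-15 -1.6 13.4 0 0 0 90;-15 -1.6 13.4 0 0 0 90;-10 -1 20 0 1 0 255;-5 0 20 0 2 0 255")

```text
time: 24.42
position: [0.599, 0.0894, 0.1641]
tool_rot: [1.783, 1.784, 0.767]
ft_force: [1.1, -2.0, -0.5]
grip_width: 0.566
grip_force: 0.0
```

```bash
python3 st.py; python3 e.py e3; python3 - <<'E'
from h import *
O=np.array([.639,.118,0]);S=R.from_euler('z',-6.2,degrees=True)
from scipy.optimize import least_squares
for n in('top','scene'):
    p=ctrl.get_image(n); s=S.inv().apply(cloud(p).reshape(-1,3)-O)*1000
    t=s[(abs(s[:,0])<30)&(abs(s[:,2]-136)<18)&(abs(s[:,1])<78)]
    print(n,len(t))
    for a in range(-80,80,20):
        k=t[(t[:,1]>=a)&(t[:,1]<a+20)]
        if len(k)>3: print(a,len(k),np.median(k,0).round(1),k[:,2].max().round(1))
    l=s[(s[:,0]<-60)&(s[:,0]>-150)&(abs(s[:,1]-117)<20)&(s[:,2]>100)]; print('lever',len(l),np.percentile(l,[3,50,97],axis=0).round(0).tolist())
E
```

```text
t 24.42 q [ 0.17 -0.17 -0.42  2.31  0.36  0.24 -0.59] tcp [0.599  0.0894 0.1641] grip [0.5857 0.0886 0.1777] stand [-49.8 -35.  177.7]
z [ 0.697  0.042 -0.716] x [-0.017  0.999  0.041] lean 44.3 F [ 1.1 -2.  -0.5] gw 0.566
45 todo rotvec deg [-2.4  -0.66 -7.21]
50 todo rotvec deg [-2.63 -5.66 -7.31]
scene 384 210
top 248 214
top 303
-80 14 [ -9.4 -63.  138.2] 149.7
-60 54 [  1.4 -50.9 141.4] 148.7
-40 29 [  6.3 -29.7 141.8] 151.3
-20 38 [  4.9  -9.4 143. ] 150.0
0 44 [  3.8  10.2 142.7] 150.1
20 49 [  2.2  29.6 143. ] 152.4
40 42 [ -1.5  48.8 138. ] 147.5
60 33 [ -0.7  69.  137. ] 143.1
lever 199 [[-113.0, 100.0, 155.0], [-89.0, 115.0, 183.0], [-64.0, 130.0, 204.0]]
scene 42
-80 11 [  9.2 -63.9 136.6] 145.0
-60 30 [  6.4 -50.1 140. ] 151.9
lever 202 [[-115.0, 100.0, 153.0], [-90.0, 113.0, 180.0], [-63.0, 128.0, 204.0]]
```

Call:
move_arm(increments="-10 0 20 0 1 -0.7 255;-10 0 20 0 1 -0.7 255;-10 5 20 0 1 -0.7 255;-5 10 20 0 1 -0.7 255;0 20 4 0 1 -0.7 255;0 20 0 0 1 -0.7 255;0 20 0 0 1 -0.7 255;0 20 0 0 1 -0.7 255")

```text
time: 25.28
position: [0.5696, 0.1825, 0.2422]
tool_rot: [1.94, 1.764, 0.625]
ft_force: [0.1, 0.5, 0.5]
grip_width: 0.004
grip_force: 0.0
```

```bash
python3 st.py
```

```text
t 25.28 q [-0.08 -0.19 -0.43  2.09  0.39  0.71 -0.86] tcp [0.5696 0.1825 0.2422] grip [0.5582 0.1829 0.2574] stand [-87.3  55.8 257.4]
z [ 0.599 -0.022 -0.8  ] x [0.083 0.996 0.035] lean 36.9 F [0.1 0.5 0.5] gw 0.004
45 todo rotvec deg [-2.78 -7.96 -1.58]
50 todo rotvec deg [ -3.25 -12.93  -1.66]
```

Call:
move_arm(increments="1 15 0 0 0 0 255;1 15 0 0 0 0 255;0 15 0 0 0 0 255;0 15 0 0 0 0 255;0 0 -8 0 0 0 255;0 0 -8 0 0 0 255;0 0 -8 0 0 0 255;0 0 -4 0 0 0 255")

```text
time: 25.95
position: [0.571, 0.2402, 0.2125]
tool_rot: [1.942, 1.766, 0.623]
ft_force: [-0.2, -1.0, 0.3]
grip_width: 0.002
grip_force: 0.0
```

```bash
python3 st.py|head -2
```

```text
t 25.95 q [-0.11 -0.08 -0.54  2.06  0.55  0.71 -1.1 ] tcp [0.571  0.2402 0.2125] grip [0.5596 0.2406 0.2277] stand [-92.2 113.3 227.7]
z [ 0.597 -0.021 -0.802] x [0.083 0.996 0.035] lean 36.7 F [-0.2 -1.   0.3] gw 0.002
```

Call:
move_arm(increments="-1 0.5 -6 0 0 0 255;-2 0.5 -8 0 0 0 255;-2 0.5 -8 0 0 0 255;-2 0.5 -8 0 0 0 255;-2 0.5 -8 0 0 0 255;-3 0.5 -8 0 0 0 255;-3 0 -8 0 0 0 255;-3 0 -8 0 0 0 255")

```text
time: 26.62
position: [0.5536, 0.2471, 0.1541]
tool_rot: [1.938, 1.768, 0.633]
ft_force: [-0.0, 0.5, 3.1]
grip_width: 0.005
grip_force: 1.1
```

```bash
python3 st.py|head -2
```

```text
t 26.62 q [-0.12 -0.03 -0.58  2.15  0.71  0.63 -1.3 ] tcp [0.5536 0.2471 0.1541] grip [0.5422 0.2474 0.1693] stand [-110.2  118.2  169.3]
z [ 0.602 -0.016 -0.799] x [0.078 0.996 0.039] lean 37.0 F [-0.   0.5  3.1] gw 0.005
```

Call:
move_arm(increments="-1 0 -5 0 0 0 255;-1 0 -5 0 0 0 255;-1 0 -5 0 0 0 255;0 0 -4 0 0 0 255;0 0 -3 0 0 0 255;0 0 -2 0 0 0 255;0 0 0 0 0 0 255;0 0 0 0 0 0 255")

```text
time: 27.28
position: [0.5507, 0.2464, 0.1305]
tool_rot: [1.938, 1.767, 0.63]
ft_force: [-4.0, -0.0, 7.3]
grip_width: 0.004
grip_force: 4.1
```

```bash
python3 st.py|head -2
```

```text
t 27.28 q [-0.13  0.   -0.59  2.17  0.79  0.61 -1.39] tcp [0.5507 0.2464 0.1305] grip [0.5393 0.2468 0.1457] stand [-113.   117.3  145.7]
z [ 0.601 -0.018 -0.799] x [0.08  0.996 0.038] lean 37.0 F [-4.  -0.   7.3] gw 0.004
```

Call:
move_arm(increments="0 0 -1.5 0 0 0 255;0 0 -1 0 0 0 255;0 0 0 0 0 0 255;0 0 0 0 0 0 255;0 0 0 0 0 0 255;0 0 0 0 0 0 255;0 0 0 0 0 0 255;0 0 0 0 0 0 255")

```text
time: 27.95
position: [0.551, 0.2466, 0.1301]
tool_rot: [1.936, 1.765, 0.631]
ft_force: [-16.0, -3.0, 20.3]
grip_width: 0.006
grip_force: 11.5
```

```bash
python3 st.py|head -2
```

```text
t 27.95 q [-0.13  0.   -0.59  2.18  0.8   0.61 -1.4 ] tcp [0.551  0.2466 0.1301] grip [0.5395 0.247  0.1452] stand [-112.8  117.5  145.2]
z [ 0.603 -0.019 -0.798] x [0.08  0.996 0.037] lean 37.1 F [-16.   -3.   20.3] gw 0.006
```

Call:
move_arm(increments="0 0 3 0 0 0 255;-2 0 10 0 0 0 255;-4 0 20 0 0 0 255;-5 0 20 0 0 0 255;-5 0 20 0 0 0 255;-5 0 20 0 0 0 255;-5 0 15 0 0 0 255;0 0 0 0 0 0 255")

```text
time: 28.62
position: [0.5252, 0.2468, 0.2388]
tool_rot: [1.938, 1.764, 0.635]
ft_force: [1.1, 1.3, 0.6]
grip_width: 0.008
grip_force: 0.0
```

```bash
python3 st.py|head -2; python3 - <<'E'
from h import *
O=np.array([.639,.118,0]);S=R.from_euler('z',-6.2,degrees=True)
for n in('top','scene'):
    p=ctrl.get_image(n); save(p,'f'+n); s=S.inv().apply(cloud(p).reshape(-1,3)-O)*1000
    l=s[(s[:,0]<-75)&(s[:,0]>-170)&(abs(s[:,1]-117)<16)&(s[:,2]>95)&(s[:,2]<160)]
    a=np.polyfit(l[:,0],l[:,2],1); print(n,'lever',len(l),np.percentile(l,[3,50,97],axis=0).round(0).tolist(),'slope deg',np.degrees(np.arctan(-a[0])).round(1))
    t=s[(abs(s[:,0])<20)&(s[:,2]>132)&(s[:,2]<150)&(abs(s[:,1])<78)]
    for y in range(-80,80,20):
        k=t[(t[:,1]>=y)&(t[:,1]<y+20)]
        if len(k)>5: print(y,len(k),np.median(k,0).round(1))
    for t in['dish','tape_roll','photo_frame','jar','mug','brush']:
        print(t,[(np.round(x['centre'],3).tolist(),round(x['score'],2)) for x in ctrl.find_in(t,p)[:2]])
    u0,v0=pix(p,[O+S.apply([-.03,0.02,.13])])[0].astype(int); cv2.imwrite('pics/g%s.png'%n,cv2.resize(p['frame'][v0-60:v0+60,u0-65:u0+65,::-1],(400,369),interpolation=cv2.INTER_CUBIC))
cv2.imwrite('pics/g.png',np.hstack([cv2.imread('pics/g%s.png'%n) for n in('scene','top')]))
E
```

```text
t 28.62 q [-0.15 -0.2  -0.55  2.09  0.46  0.77 -1.06] tcp [0.5252 0.2468 0.2388] grip [0.5138 0.2471 0.2539] stand [-138.4  114.8  253.9]
z [ 0.604 -0.016 -0.797] x [0.08  0.996 0.04 ] lean 37.1 F [1.1 1.3 0.6] gw 0.008
top lever 223 [[-140.0, 105.0, 116.0], [-110.0, 116.0, 124.0], [-79.0, 131.0, 132.0]] slope deg -9.2
-80 12 [ -8.6 -61.6 139.7]
-60 64 [ -1.3 -49.4 142.7]
-40 61 [ -0.  -29.8 141.2]
-20 63 [ 1.000e-01 -9.800e+00  1.421e+02]
0 62 [ -1.1   9.7 142.1]
20 63 [ -1.   29.9 142.2]
40 39 [ -1.6  48.4 138.3]
60 31 [ -0.2  68.6 138.1]
dish [([0.618, -0.301, 0.018], 0.75)]
tape_roll [([0.437, -0.031, 0.027], 0.7)]
photo_frame []
jar []
mug [([0.667, -0.478, 0.034], 0.81), ([0.436, -0.258, 0.011], 0.43)]
brush [([0.329, 0.325, 0.019], 0.64)]
scene lever 148 [[-143.0, 103.0, 115.0], [-114.0, 113.0, 123.0], [-87.0, 129.0, 132.0]] slope deg -10.7
-80 11 [  9.1 -63.  139. ]
-60 27 [  5.7 -51.4 141. ]
dish [([0.613, -0.296, 0.018], 0.97)]
tape_roll [([0.44, -0.037, 0.023], 0.85)]
photo_frame [([0.77, -0.166, 0.009], 0.81), ([0.539, 0.244, 0.127], 0.19)]
jar [([0.545, 0.427, 0.069], 0.71), ([0.677, 0.092, 0.105], 0.16)]
mug [([0.656, -0.475, 0.037], 0.96)]
brush [([0.339, 0.374, 0.017], 0.68), ([0.538, 0.244, 0.128], 0.56)]
```

View pics/g.png

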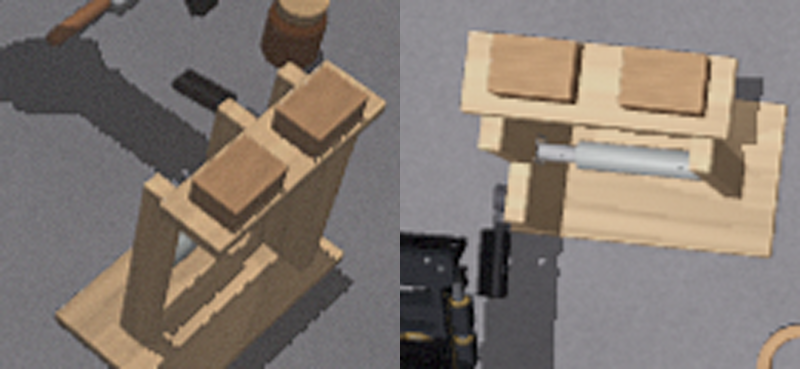

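```bash
python3 -c "
from bench import ctrl; print(ctrl.close_job())"
```

```text
the job is handed in; nothing more can be done
None
```

The bar is seated in both recesses, the lock lever is fully down at about 10° below level, and the job was handed in at about 29 s. No verdict came back. My last checks showed the bar straight and level between the uprights, and the bystanders unmoved apart from the brush, whose position was not clearly confirmed.

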